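# Get the spirit level out from behind the jars

## Robot

A 7-joint arm with a two-finger parallel gripper is mounted at the origin on the work surface. World frame = base frame: x ahead of the robot, y to its left, z up, the work surface at z = 0. Lengths are in mm, angles in rad, forces in N, time in s.
With the tool pointing down it reaches from about 400 to 875 mm from the base axis. Payload 4.4 kg.
Tool frame: the origin (TCP) lies midway between the tips of the shut fingers; the grasp point (between the pads) lies 19 mm behind it; z points along the fingers, y is the line along which they close (so a half turn about z gives the same grasp; the last joint's range is limited). The gripper opens to 85 mm and grips with 20 to 120 N. Pads are 22 mm wide; open, the fingers measure 114 mm over their backs; the gripper's body (76 mm by 85 mm) begins 54 mm behind the grasp point. The pads swing forward as they close: fully open they stand 13 mm farther back than shut.
Start: joints at [1.134, 0.628, 0.038, 1.517, -0.027, 0.996, -0.02], TCP at [235.563, -605.828, 231.313] pointing down, gripper open.
Joint ranges: [-3.06, 3.06], [-0.37, 2.12], [-1.25, 1.32], [0.18, 2.47], [-1.1, 4.24], [0.23, 1.98], [-2.94, 2.94]. Speed limits (rad/s): [2.57, 2.57, 3.14, 3.14, 3.14, 3.14, 3.14].

## Interface

Orientations are given as [roll, pitch, yaw] about the fixed x, y, z axes, in that order (R = Rz(yaw) Ry(pitch) Rx(roll)).
In Python, from cell import read_state, get_image, finish_job gives the robot as it stands.
- The arm moves only by the tool send_rows, never from a script. Its argument "series" is a list of rows, each an object of numbers: "ax", "ay", "az": the turn, a rotation vector about the tool's x, y, z in rad; "dx", "dy", "dz": the shift along the tool's x, y, z in cm; "hand": the closure, from 0 (fully open) to 1 (shut). In form: [{"ax": .., "ay": .., "az": .., "dx": .., "dy": .., "dz": .., "hand": ..}, ...]. A call has 1 to 10 rows; each row is the pose to reach, as a shift and turn from the pose commanded when the call began, along the tool's axes at that moment; what a row does not reach only later rows make up. A row lasts 1/10 s, in which the tool goes at most 50 mm and 8.59 degrees, less where a joint would pass 70% of its speed; a pose out of reach is approached as far as the arm can. A call with a gripper value outside its range is refused whole. The fingers move at their own pace and stop on an object; the grip force is fixed at half the most. Time passes only in rows, so rows that repeat a pose let the fingers close. It gives the time, the measured TCP pose, the force, the opening and the grip force at its end, in the units of the state.
- read_state(): the state, without advancing time (a new reading comes with each control period).
- get_image(name): name is "side" or "top"; returns a dict with "pixels" (480x640x3 uint8, red, green, blue), "mtx" (3x3 intrinsics, pixels), "R" (3x3) and "t" (3): a world point X has camera coordinates R X + t. Camera axes: x right, y down, z forward; pixel columns grow to the right and rows downward; lengths in mm; the calibration is good to about 2 mm. A picture is of the moment at which its call begins. There is no depth.
- finish_job(): hands the job in; it is judged then, once.
The state is a dict: "clock": time; "qpos": joint angles; "qd": joint speeds; "tau": joint torques, N m; "eef_pos": TCP position; "tool_rot": TCP orientation; "force": force on the tool from outside, world axes, zero at the start; "torque": the same for the moment, N m; "width": finger opening in mm; "gripper_force": force on a finger pad.
Only numpy, scipy, OpenCV 4.12 (cv2) and the standard library are available. Lean on these libraries where they do the work, as an engineer would, in place of code of your own. Each camera call takes 0.05 s, during which the arm holds its last target. There are 200 camera calls.

## Task

The orange spirit level stands at the back of the plywood tray, behind two jars and a tin. Stand the two jars and the tin aside on the cardboard sheet, then fetch the level and set it upright on the middle of the pine rail, lengthwise along the rail, and after that put each jar and the tin back, upright, in the place where it stood in the tray. Keep the jars and the tin upright and do not disturb the brass fitting, the tape roll or the tape measure.

Things in the scene. Friction and masses are not known exactly. Their poses are not given: they have to be found in the camera images.
- jar_green_center (a point): Clear round plastic jar with a green screw lid, 60 mm diameter, 116 mm high (the lid is the top 26 mm, as wide as the jar), 240 g. Its point is its centre, half-way up; z axis up. It starts in any of the three places of the row in the tray (70 mm apart, about 10 mm between neighbours), its side about 8 mm in front of the lower level.
- jar_blue_center (a point): White round plastic jar with a blue band and a blue lid, 60 mm diameter at the lid, 112 mm high (the lid is the top 22 mm; below it the wall narrows slightly to 54 mm at the foot), 280 g. Its point is its centre, half-way up; z axis up. It starts in any of the three places of the row in the tray (70 mm apart, about 10 mm between neighbours), its side about 8 mm in front of the lower level.
- tin_red_center (a point): Red straight-sided round tin with a white band and a steel lid, 60 mm diameter, 120 mm high, 360 g. Its point is its centre, half-way up; z axis up. It starts in any of the three places of the row in the tray (70 mm apart, about 10 mm between neighbours), its side about 8 mm in front of the lower level.
- level_center (a point): Orange torpedo spirit level with black ends and a yellow-green vial, a bar 220 mm long (its x axis), 24 mm thick (y) and 46 mm high (z), 300 g, on its narrow edge. Its point is its centre, 23 mm above its underside. It starts on the tray's floor behind the jars, along the tray's y axis, about 50 mm in front of the back board. On the rail either end may point either way.
- tray: Fixed plywood tray, 190 mm deep (x axis, front at -x), 310 mm wide (y). Origin: centre of its underside on the table. Floor 10 mm thick (things stand at z = 10 mm), walls 8 mm thick; rim 30 mm high in front and at the ends, back board (+x) 55 mm. The row of jars stands along y, 25 mm in front of the tray's centre line, the level 25 mm behind it.
- cardboard: Fixed flat sheet of brown cardboard, 290 mm long (its x axis), 150 mm wide (y), 3 mm thick. Its origin is the centre of its underside on the table; its top is at z = 3 mm. It lies empty to the left or the right of the tray.
- rail_top (a point): Middle of the top face of the fixed pine rail, 380 mm long (x axis), 70 mm wide (y), level on two packers, its top 60 mm above the table. A blue G-clamp stands up to 55 mm above the top, 150 to 180 mm from the middle towards +x; pencil lines cross it 118 mm either side of the middle. It lies on the other side of the tray from the cardboard.
- fitting: Small brass hose fitting, 28 mm diameter, 32 mm high, standing inside the tray near its +y end. Origin at the centre of its underside. Not to be disturbed.
- tape_roll: Roll of blue tape lying flat on the table in front of the tray, 90 mm diameter, 25 mm high, with a 60 mm hole. Origin at the centre of its underside. Not to be disturbed.
- tape_measure: Yellow and black tape measure standing on the table in front of the tray, 62 x 36 mm, 62 mm high, with a steel hook 12 mm out at its -x side. Origin at the centre of its underside. Not to be disturbed.
There are look-alikes about, which are no part of the job. What is shaped like the part that bears tin_red_center but purple is not meant.

How it is judged (in metres and radians):
On the way, in this order (a step that is already met when the one before it is completed fails the run):
1. both jars and the tin stand upright on the cardboard (centres over the sheet) while the level is still in its place in the tray (not moved by more than 30 mm) (x of jar_green_center in the frame of cardboard between -0.145 and 0.145 m and y of jar_green_center in the frame of cardboard between -0.075 and 0.075 m and z of jar_green_center in the frame of cardboard below 0.067 m and angle between each of jar_green_center, jar_blue_center, tin_red_center's own z axis and vertical below 0.15 rad and linear speed of each of jar_green, jar_blue, tin_red below 0.03 m/s and x of jar_blue_center in the frame of cardboard between -0.145 and 0.145 m and y of jar_blue_center in the frame of cardboard between -0.075 and 0.075 m and z of jar_blue_center in the frame of cardboard below 0.065 m and x of tin_red_center in the frame of cardboard between -0.145 and 0.145 m and y of tin_red_center in the frame of cardboard between -0.075 and 0.075 m and z of tin_red_center in the frame of cardboard below 0.069 m and distance of level_center from where it was at the start of the episode below 0.03 m), for 0.2 s.
2. the level stands lengthwise on the middle of the rail while both jars and the tin are on the cardboard (x of level_center in the frame of rail_top between -0.025 and 0.025 m and y of level_center in the frame of rail_top between -0.015 and 0.015 m and z of level_center in the frame of rail_top between 0.019 and 0.029 m and angle between the x axis of level_center and the x axis of rail_top, either way round below 0.12 rad and angle between level_center's own z axis and vertical below 0.1 rad and linear speed of level below 0.02 m/s and x of jar_green_center in the frame of cardboard between -0.145 and 0.145 m and y of jar_green_center in the frame of cardboard between -0.075 and 0.075 m and z of jar_green_center in the frame of cardboard below 0.067 m and angle between each of jar_green_center, jar_blue_center, tin_red_center's own z axis and vertical below 0.15 rad and linear speed of each of jar_green, jar_blue, tin_red below 0.03 m/s and x of jar_blue_center in the frame of cardboard between -0.145 and 0.145 m and y of jar_blue_center in the frame of cardboard between -0.075 and 0.075 m and z of jar_blue_center in the frame of cardboard below 0.065 m and x of tin_red_center in the frame of cardboard between -0.145 and 0.145 m and y of tin_red_center in the frame of cardboard between -0.075 and 0.075 m and z of tin_red_center in the frame of cardboard below 0.069 m), for 0.2 s.
At the end, for the whole second after the job is handed in: Each jar and the tin is upright and at rest within 15 mm of where its centre was at the start; the level stands upright and at rest on the rail's top, its centre within 25 mm of the rail's middle along the rail and 15 mm across it, its length within 0.12 rad of the rail's (x of level_center in the frame of rail_top between -0.025 and 0.025 m and y of level_center in the frame of rail_top between -0.015 and 0.015 m and z of level_center in the frame of rail_top between 0.019 and 0.029 m and angle between the x axis of level_center and the x axis of rail_top, either way round below 0.12 rad and angle between level_center's own z axis and vertical below 0.1 rad and linear speed of each of level, jar_green, jar_blue, tin_red below 0.02 m/s and distance of each of jar_green_center, jar_blue_center, tin_red_center from where it was at the start of the episode below 0.015 m and angle between each of jar_green_center, jar_blue_center, tin_red_center's own z axis and vertical below 0.12 rad); the robot touches nothing.
It fails at once if the brass fitting was moved by more than 20 mm (distance of fitting from where it was at the start of the episode above 0.02 m).
It fails at once if the tape roll was moved by more than 20 mm (distance of tape_roll from where it was at the start of the episode above 0.02 m).
It fails at once if the tape measure was moved by more than 20 mm (distance of tape_measure from where it was at the start of the episode above 0.02 m).
It fails at once if a jar or the tin was tipped by more than 0.6 rad (angle between any of jar_green_center, jar_blue_center, tin_red_center's own z axis and vertical above 0.6 rad).
It also fails if it takes over 138 s, if anything falls off the work surface, if the arm or the gripper's body presses on something with over 40 N, if the wrist force passes 120 N, or if a joint passes its speed limit or range.

## Working session

There is one attempt and no reset: what is moved stays moved. The work goes in short steps, Python scripts to look and compute and a tool call to move; the robot and the scene stay as the last step left them, time stands still between calls to the robot, and variables do not carry over. Pictures are saved under pics/ and viewed, at most 14 in all, crops included, and the job is handed in when it is done.

Besides the shell and the picture viewer there is one more tool, called after "Call:" in YAML: its name, and indented under it one key for each argument. send_rows: Moves the arm, as the interface text tells. Its arguments: {"type":"object","properties":{"series":{"type":"array","items":{"type":"object","properties":{"ax":{"type":"number"},"ay":{"type":"number"},"az":{"type":"number"},"dx":{"type":"number"},"dy":{"type":"number"},"dz":{"type":"number"},"hand":{"type":"number"}}}}},"required":["series"]}

```bash
ls; mkdir -p pics; python3 - <<'E'
from cell import *
import cv2
print(read_state())
for n in("top","side"):
    d=get_image(n); cv2.imwrite(f"pics/{n}0.png",d["pixels"][:,:,::-1]); print(n,d["mtx"].tolist(),d["R"].tolist(),d["t"].tolist())
E
```

```text
pics
{'clock': 0.0, 'qpos': array([ 1.13424904,  0.62933945,  0.03842516,  1.51840726, -0.02699091,
        0.99629886, -0.02000766]), 'qd': array([ 1.26954332e-03,  7.28399696e-04, -1.13584115e-03,  2.13218183e-03,
       -1.05154952e-03, -1.19652820e-06, -6.43084764e-04]), 'tau': array([ 1.54872018e-04, -5.63395858e+01,  1.22634351e+00, -1.93446833e+01,
        1.10880670e-02,  1.04918561e-02, -6.51873094e-06]), 'eef_pos': array([ 235.30115507, -605.22127749,  230.38056856]), 'tool_rot': array([-3.13965743e+00,  2.38551403e-05,  3.70757298e-01]), 'force': array([ 0.85151225, -0.16587263, -0.12820576]), 'torque': array([-0.02357039,  0.02220021,  0.01666326]), 'gripper_force': 0.0, 'width': 85.67114570463377}
top [[446.06472423573877, 0.0, 315.797990375335], [0.0, 446.06472423573877, 240.75109773178465], [0.0, 0.0, 1.0]] [[-0.18084524897598783, -0.983502775187618, -0.004157778381061349], [-0.9551684920031255, 0.1766396164383008, -0.2375954498491181], [0.2344102126770244, -0.038996629377204016, -0.971355298070654]] [79.36147401785713, 516.2878656591561, 752.7077343930279]
side [[480.5612475605232, 0.0, 311.3635472353204], [0.0, 480.5612475605232, 235.70128619970896], [0.0, 0.0, 1.0]] [[-0.7445158898420984, -0.6672736074313557, 0.021024333477504927], [-0.36552587222956556, 0.3810814901168647, -0.8492159528771968], [0.5586474080343017, -0.639939708656882, -0.5276269920888254]] [372.984078457029, 247.33094575474314, 817.4808743028681]
```

View pics/top0.png

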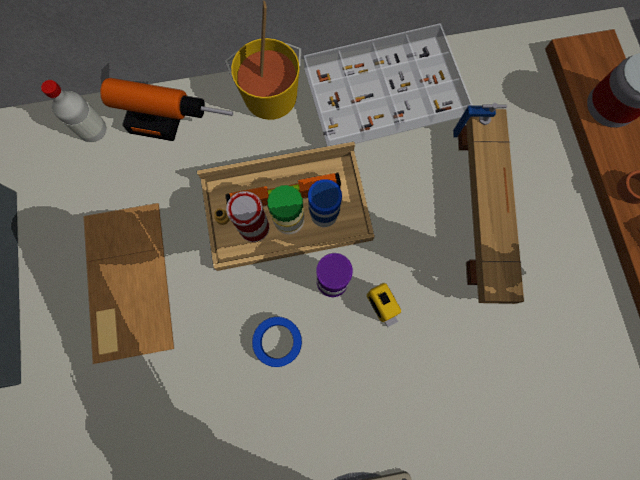

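View pics/side0.png

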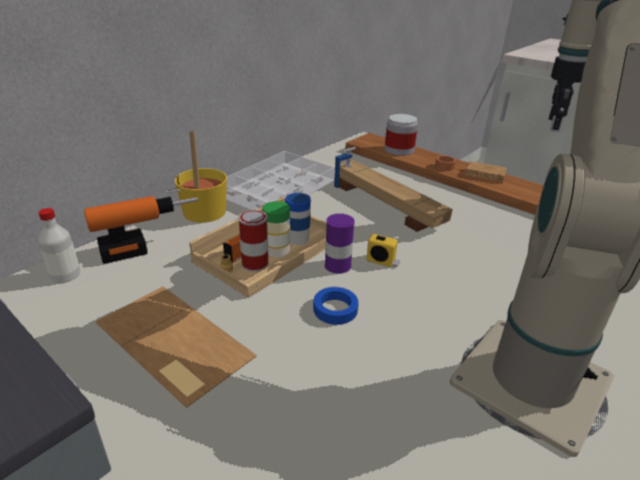

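```bash
cat > h.py <<'E'
import numpy as np, cv2
from cell import *
def w(d,uv,z):
    "pixel -> world at height z"
    K,R,t=map(np.array,(d["mtx"],d["R"],d["t"])); r=R.T@np.linalg.solve(K,[*uv,1]); c=-R.T@t
    return c+r*(z-c[2])/r[2]
def px(d,X):
    p=np.array(d["mtx"])@(np.array(d["R"])@np.array(X)+d["t"]); return p[:2]/p[2]
E
python3 - <<'E'
from h import *
d=get_image("top"); np.set_printoptions(precision=1,suppress=True)
for n,z,P in[("lids",0,[]),("red",130,[(245,208)]),("green",126,[(285,202)]),("blue",122,[(325,194)]),
 ("card",3,[(84,213),(158,205),(173,349),(94,361)]),("rail",60,[(470,107),(507,107),(522,302),(479,302)]),("pencil",60,[(474,142),(510,142),(478,263),(519,262)]),
 ("trayback",55,[(198,170),(354,145)]),("trayfront",30,[(214,266),(373,237)]),("level",56,[(228,196),(339,175)]),("fit",42,[(221,214)]),("roll",25,[(277,342)]),("meas",62,[(384,301)]),("purple",120,[(334,271)])]:
    print(n,[w(d,p,z)[:2] for p in P])
im=cv2.resize(d["pixels"][130:290,180:400],None,fx=3.6,fy=3.6,interpolation=cv2.INTER_CUBIC);cv2.imwrite("pics/c1.png",im[:,:,::-1])
im=cv2.resize(d["pixels"][90:320,430:550],None,fx=2.6,fy=2.6,interpolation=cv2.INTER_CUBIC);cv2.imwrite("pics/c2.png",im[:,:,::-1])
E
```

```text
lids []
red [array([584.2,  95.3])]
green [array([583.8,  26.6])]
blue [array([586.9, -44. ])]
card [array([676.9, 427.4]), array([666.7, 280.1]), array([381.2, 280.2]), array([386.1, 426.1])]
rail [array([ 734.7, -364.3]), array([ 721.4, -436. ]), array([ 346.6, -354.4]), array([ 360.3, -279.6])]
pencil [array([ 660.5, -352.2]), array([ 647.8, -420.5]), array([ 428.6, -296.6]), array([ 417. , -369.8])]
trayback [array([702.7, 181.3]), array([ 699. , -123.7])]
trayfront [array([516.7, 179.9]), array([ 517.4, -125.4])]
level [array([639.5, 131.6]), array([642.8, -82.8])]
fit [array([611.4, 151.6])]
roll [array([358. ,  86.3])]
meas [array([ 392.4, -114.4])]
purple [array([451.7, -33.7])]
```

View pics/c1.png

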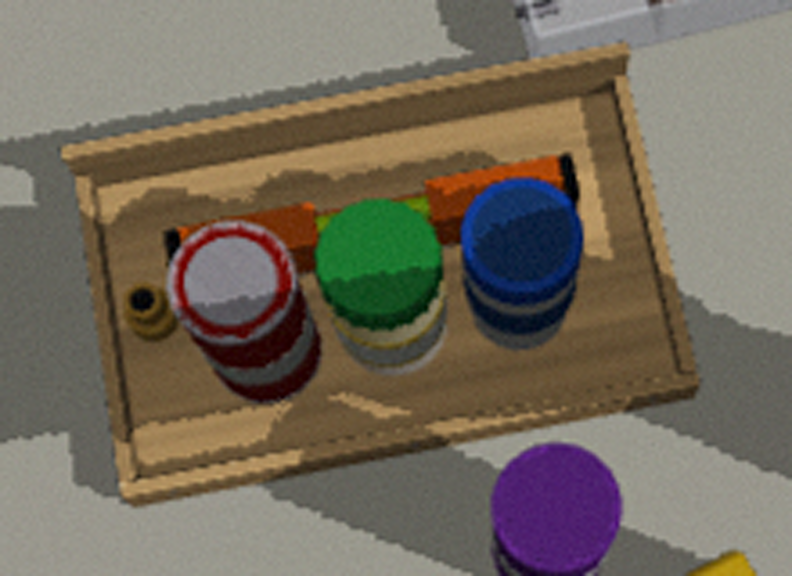

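View pics/c2.png

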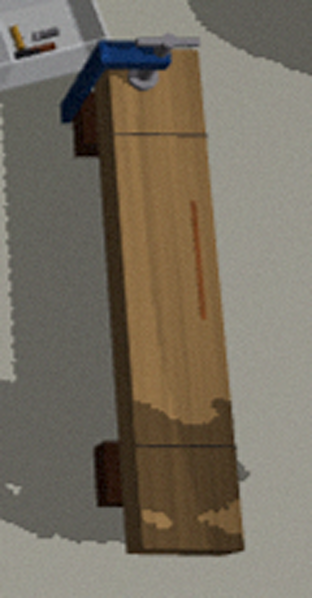

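The scene is clear: red, green and blue stand in a row at about x 585, y 95, 26 and -44. The level lies behind them near (640, 25), the cardboard is to the left centred near (528, 353), and the rail is on the right. I'm setting out.

Call:
send_rows:
  series:
    - {"dx": 3,"dy": -2.7,"dz": -1,"az": -0.12,"hand": 0}
    - {"dx": 6,"dy": -5.4,"dz": -2,"az": -0.24,"hand": 0}
    - {"dx": 9,"dy": -8.1,"dz": -3,"az": -0.36,"hand": 0}
    - {"dx": 12,"dy": -10.8,"dz": -3,"az": -0.48,"hand": 0}
    - {"dx": 15,"dy": -13.5,"dz": -3,"az": -0.6,"hand": 0}
    - {"dx": 18,"dy": -16.2,"dz": -3,"az": -0.72,"hand": 0}
    - {"dx": 21,"dy": -18.9,"dz": -3,"az": -0.84,"hand": 0}
    - {"dx": 24,"dy": -21.6,"dz": -3,"az": -0.96,"hand": 0}
    - {"dx": 27,"dy": -24.3,"dz": -3,"az": -1.08,"hand": 0}
    - {"dx": 29,"dy": -26.4,"dz": -3,"az": -1.2,"hand": 0}

```text
invalid input at $.series[0]: expected keys ax, ay, az, dx, dy, dz, hand
```

```bash
python3 - <<'E'
from h import *
from scipy.optimize import least_squares
np.set_printoptions(precision=1,suppress=True)
s=read_state(); print(s["clock"],s["eef_pos"],s["tool_rot"],s["qpos"])
d=get_image("top"); e=get_image("side")
for n,p,z in[("red",(244.7,208.6),130),("green",(285.3,203.3),126),("blue",(324.7,197.2),122)]:
    X=w(d,p,z); print(n,X,"side px pred",px(e,X))
P=[w(d,p,60) for p in[(473.8,140.8),(509.6,141.5),(481.5,261.2),(519.6,261.2)]]
print("rail",np.mean(P,0),"len",np.linalg.norm((P[0]+P[1]-P[2]-P[3])/2),np.arctan2(*((P[0]+P[1]-P[2]-P[3])[[1,0]])),np.linalg.norm(P[0]-P[1]),np.linalg.norm(P[2]-P[3]))
# level corners: model fit by hand: top-face ends from crop
for p in[(173,237),(572,158)]: print("level top mid-end?",w(d,(180+p[0]/3.6,130+p[1]/3.6),56))
a=cv2.resize(e["pixels"][170:300,180:340],None,fx=4.5,fy=4.5,interpolation=cv2.INTER_CUBIC);cv2.imwrite("pics/c3.png",a[:,:,::-1])
E
```

```text
0.15 [ 235.4 -605.4  230.6] [-3.1  0.   0.4] [ 1.1  0.6  0.   1.5 -0.   1.  -0. ]
red [583.2  96.  130. ] side px pred [253.2 216.9]
green [581.4  26.5 126. ] side px pred [277.4 207.5]
blue [581.3 -42.4 122. ] side px pred [298.8 198.8]
rail [ 540.2 -361.9   60. ] len 236.60045166520817 -0.20776447775150333 69.04064414765755 68.81578385367824
level top mid-end? [639.8 131.4  56. ]
level top mid-end? [645.1 -83.   56. ]
```

View pics/c3.png

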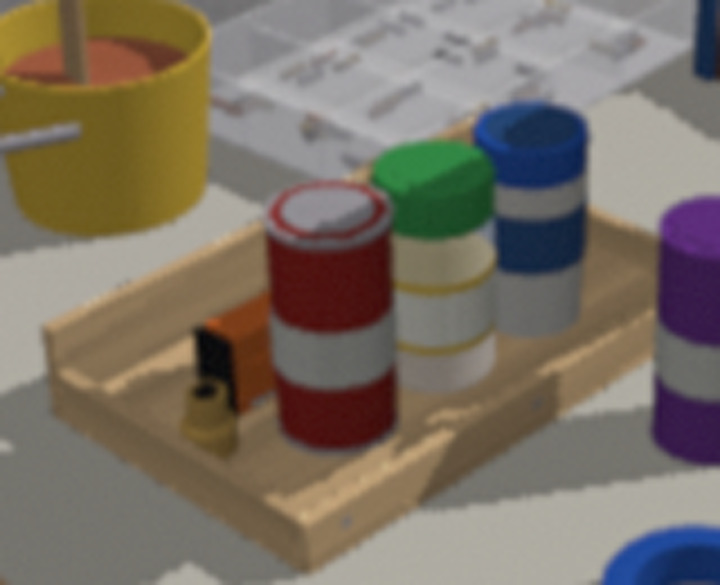

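Side-view lid centres are (253,217), (276,208) and (298,198), which match the top-view predictions to within about a pixel. The row is confirmed. The interface wants every key in each row, so I'm resending.

Call:
send_rows:
  series:
    - {"ax": 0,"ay": 0,"dx": 3,"dy": -2.7,"dz": -1,"az": -0.12,"hand": 0}
    - {"ax": 0,"ay": 0,"dx": 6,"dy": -5.4,"dz": -2,"az": -0.24,"hand": 0}
    - {"ax": 0,"ay": 0,"dx": 9,"dy": -8.1,"dz": -3,"az": -0.36,"hand": 0}
    - {"ax": 0,"ay": 0,"dx": 12,"dy": -10.8,"dz": -3,"az": -0.48,"hand": 0}
    - {"ax": 0,"ay": 0,"dx": 15,"dy": -13.5,"dz": -3,"az": -0.6,"hand": 0}
    - {"ax": 0,"ay": 0,"dx": 18,"dy": -16.2,"dz": -3,"az": -0.72,"hand": 0}
    - {"ax": 0,"ay": 0,"dx": 21,"dy": -18.9,"dz": -3,"az": -0.84,"hand": 0}
    - {"ax": 0,"ay": 0,"dx": 24,"dy": -21.6,"dz": -3,"az": -0.96,"hand": 0}
    - {"ax": 0,"ay": 0,"dx": 27,"dy": -24.3,"dz": -3,"az": -1.08,"hand": 0}
    - {"ax": 0,"ay": 0,"dx": 29,"dy": -26.4,"dz": -3,"az": -1.2,"hand": 0}

```text
clock: 1.25
eef_pos: [411.5, -252.0, 261.6]
tool_rot: [3.141, -0.0, 1.578]
force: [1.0, -0.8, 0.1]
width: 85.1
gripper_force: 0.0
```

Call:
send_rows:
  series:
    - {"ax": 0,"ay": 0,"az": 0,"dx": 4,"dy": 2,"dz": 0,"hand": 0}
    - {"ax": 0,"ay": 0,"az": 0,"dx": 8,"dy": 4,"dz": 0,"hand": 0}
    - {"ax": 0,"ay": 0,"az": 0,"dx": 12,"dy": 6,"dz": 0,"hand": 0}
    - {"ax": 0,"ay": 0,"az": 0,"dx": 16,"dy": 8,"dz": 0,"hand": 0}
    - {"ax": 0,"ay": 0,"az": 0,"dx": 20,"dy": 10,"dz": 0,"hand": 0}
    - {"ax": 0,"ay": 0,"az": 0,"dx": 24,"dy": 12,"dz": 0,"hand": 0}
    - {"ax": 0,"ay": 0,"az": 0,"dx": 28,"dy": 14,"dz": 0,"hand": 0}
    - {"ax": 0,"ay": 0,"az": 0,"dx": 32,"dy": 16,"dz": 0,"hand": 0}
    - {"ax": 0,"ay": 0,"az": 0,"dx": 35,"dy": 17.2,"dz": 0,"hand": 0}
    - {"ax": 0,"ay": 0,"az": 0,"dx": 35,"dy": 17.2,"dz": 0,"hand": 0}

```text
clock: 2.25
eef_pos: [583.0, 102.0, 261.3]
tool_rot: [3.14, -0.005, 1.578]
force: [-1.9, 0.4, 0.1]
width: 85.1
gripper_force: 0.0
```

Call:
send_rows:
  series:
    - {"ax": 0,"ay": 0,"az": 0,"dx": -0.3,"dy": 0,"dz": 3,"hand": 0}
    - {"ax": 0,"ay": 0,"az": 0,"dx": -0.3,"dy": 0,"dz": 6,"hand": 0}
    - {"ax": 0,"ay": 0,"az": 0,"dx": -0.3,"dy": 0,"dz": 9,"hand": 0}
    - {"ax": 0,"ay": 0,"az": 0,"dx": -0.3,"dy": 0,"dz": 10.5,"hand": 0}
    - {"ax": 0,"ay": 0,"az": 0,"dx": -0.3,"dy": 0,"dz": 10.5,"hand": 0}
    - {"ax": 0,"ay": 0,"az": 0,"dx": -0.3,"dy": 0,"dz": 10.5,"hand": 0}

```text
clock: 2.85
eef_pos: [582.3, 91.8, 156.7]
tool_rot: [3.141, 0.0, 1.57]
force: [-0.3, 0.1, 0.2]
width: 85.1
gripper_force: 0.0
```

Call:
send_rows:
  series:
    - {"ax": 0,"ay": 0,"az": 0,"dx": 0.4,"dy": 0.1,"dz": 0,"hand": 0}
    - {"ax": 0,"ay": 0,"az": 0,"dx": 0.4,"dy": 0.1,"dz": 2,"hand": 0}
    - {"ax": 0,"ay": 0,"az": 0,"dx": 0.4,"dy": 0.1,"dz": 4,"hand": 0}
    - {"ax": 0,"ay": 0,"az": 0,"dx": 0.4,"dy": 0.1,"dz": 6,"hand": 0}
    - {"ax": 0,"ay": 0,"az": 0,"dx": 0.4,"dy": 0.1,"dz": 7.8,"hand": 0}
    - {"ax": 0,"ay": 0,"az": 0,"dx": 0.4,"dy": 0.1,"dz": 7.8,"hand": 0}
    - {"ax": 0,"ay": 0,"az": 0,"dx": 0.4,"dy": 0.1,"dz": 7.8,"hand": 0}

```text
clock: 3.55
eef_pos: [583.9, 96.7, 79.4]
tool_rot: [3.14, -0.0, 1.571]
force: [0.7, 0.4, 0.6]
width: 85.3
gripper_force: 0.0
```

Call:
send_rows:
  series:
    - {"ax": 0,"ay": 0,"az": 0,"dx": 0,"dy": 0,"dz": 0,"hand": 1}
    - {"ax": 0,"ay": 0,"az": 0,"dx": 0,"dy": 0,"dz": 0,"hand": 1}
    - {"ax": 0,"ay": 0,"az": 0,"dx": 0,"dy": 0,"dz": 0,"hand": 1}
    - {"ax": 0,"ay": 0,"az": 0,"dx": 0,"dy": 0,"dz": 0,"hand": 1}
    - {"ax": 0,"ay": 0,"az": 0,"dx": 0,"dy": 0,"dz": 0,"hand": 1}
    - {"ax": 0,"ay": 0,"az": 0,"dx": 0,"dy": 0,"dz": 0,"hand": 1}
    - {"ax": 0,"ay": 0,"az": 0,"dx": 0,"dy": 0,"dz": 0,"hand": 1}
    - {"ax": 0,"ay": 0,"az": 0,"dx": 0,"dy": 0,"dz": 0,"hand": 1}

```text
clock: 4.35
eef_pos: [584.7, 96.6, 80.1]
tool_rot: [3.138, -0.001, 1.571]
force: [0.5, -0.9, 5.4]
width: 58.9
gripper_force: 63.3
```

Call:
send_rows:
  series:
    - {"ax": 0,"ay": 0,"az": 0,"dx": 0,"dy": 0,"dz": -1,"hand": 1}
    - {"ax": 0,"ay": 0,"az": 0,"dx": 0,"dy": 0,"dz": -3,"hand": 1}
    - {"ax": 0,"ay": 0,"az": 0,"dx": 0,"dy": 0,"dz": -5,"hand": 1}
    - {"ax": 0,"ay": 0,"az": 0,"dx": 0,"dy": 0,"dz": -7,"hand": 1}
    - {"ax": 0,"ay": 0,"az": 0,"dx": 0,"dy": 0,"dz": -9,"hand": 1}
    - {"ax": 0,"ay": 0,"az": 0,"dx": 0,"dy": 0,"dz": -10,"hand": 1}
    - {"ax": 0,"ay": 0,"az": 0,"dx": 0,"dy": 0,"dz": -10,"hand": 1}

```text
clock: 5.05
eef_pos: [583.8, 96.4, 179.8]
tool_rot: [3.139, -0.0, 1.571]
force: [1.3, 0.4, -4.1]
width: 58.7
gripper_force: 65.5
```

Call:
send_rows:
  series:
    - {"ax": 0,"ay": 0,"az": 0,"dx": 1,"dy": 0.2,"dz": 0,"hand": 1}
    - {"ax": 0,"ay": 0,"az": 0,"dx": 4,"dy": 0.7,"dz": 0,"hand": 1}
    - {"ax": 0,"ay": 0,"az": 0,"dx": 8,"dy": 1.4,"dz": 0,"hand": 1}
    - {"ax": 0,"ay": 0,"az": 0,"dx": 12,"dy": 2.1,"dz": 0,"hand": 1}
    - {"ax": 0,"ay": 0,"az": 0,"dx": 16,"dy": 2.8,"dz": 0,"hand": 1}
    - {"ax": 0,"ay": 0,"az": 0,"dx": 20,"dy": 3.5,"dz": 0,"hand": 1}
    - {"ax": 0,"ay": 0,"az": 0,"dx": 23,"dy": 4,"dz": 0,"hand": 1}
    - {"ax": 0,"ay": 0,"az": 0,"dx": 25,"dy": 4.4,"dz": 0,"hand": 1}
    - {"ax": 0,"ay": 0,"az": 0,"dx": 25.6,"dy": 4.4,"dz": 0,"hand": 1}
    - {"ax": 0,"ay": 0,"az": 0,"dx": 25.6,"dy": 4.4,"dz": 0,"hand": 1}

```text
clock: 6.05
eef_pos: [625.6, 353.5, 176.5]
tool_rot: [-3.139, 0.001, 1.573]
force: [0.3, -0.6, -4.5]
width: 58.7
gripper_force: 65.7
```

```bash
python3 - <<'E'
from h import *
d=get_image("side"); s=read_state(); print(s["eef_pos"],s["force"]); cv2.imwrite("pics/s1.png",d["pixels"][:,:,::-1])
E
```

```text
[626.31308634 351.52288692 176.8327279 ] [ 0.44268763 -0.94958184 -3.90144889]
```

View pics/s1.png

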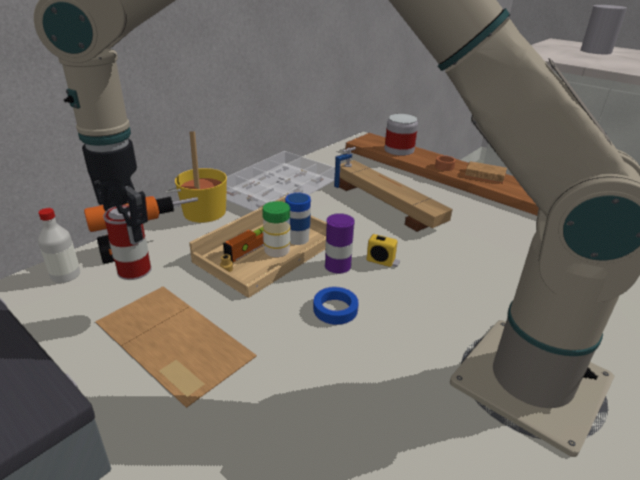

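Call:
send_rows:
  series:
    - {"ax": 0,"ay": 0,"az": 0,"dx": 0.1,"dy": 0,"dz": 2,"hand": 1}
    - {"ax": 0,"ay": 0,"az": 0,"dx": 0.1,"dy": 0,"dz": 5,"hand": 1}
    - {"ax": 0,"ay": 0,"az": 0,"dx": 0.1,"dy": 0,"dz": 8,"hand": 1}
    - {"ax": 0,"ay": 0,"az": 0,"dx": 0.1,"dy": 0,"dz": 9.5,"hand": 1}
    - {"ax": 0,"ay": 0,"az": 0,"dx": 0.1,"dy": 0,"dz": 10,"hand": 1}
    - {"ax": 0,"ay": 0,"az": 0,"dx": 0.1,"dy": 0,"dz": 10.2,"hand": 1}
    - {"ax": 0,"ay": 0,"az": 0,"dx": 0.1,"dy": 0,"dz": 10.3,"hand": 1}
    - {"ax": 0,"ay": 0,"az": 0,"dx": 0.1,"dy": 0,"dz": 10.3,"hand": 1}
    - {"ax": 0,"ay": 0,"az": 0,"dx": 0.1,"dy": 0,"dz": 10.3,"hand": 1}

```text
clock: 7.0
eef_pos: [627.8, 353.7, 76.6]
tool_rot: [3.14, -0.001, 1.571]
force: [-0.1, -0.2, -4.7]
width: 59.3
gripper_force: 65.7
```

Call:
send_rows:
  series:
    - {"ax": 0,"ay": 0,"az": 0,"dx": 0,"dy": 0,"dz": 0,"hand": 0.1}
    - {"ax": 0,"ay": 0,"az": 0,"dx": 0,"dy": 0,"dz": 0,"hand": 0}
    - {"ax": 0,"ay": 0,"az": 0,"dx": 0,"dy": 0,"dz": 0,"hand": 0}
    - {"ax": 0,"ay": 0,"az": 0,"dx": 0,"dy": 0,"dz": 0,"hand": 0}
    - {"ax": 0,"ay": 0,"az": 0,"dx": 0,"dy": 0,"dz": 0,"hand": 0}
    - {"ax": 0,"ay": 0,"az": 0,"dx": 0,"dy": 0,"dz": 0,"hand": 0}

```text
clock: 7.6
eef_pos: [627.2, 353.4, 75.4]
tool_rot: [3.142, -0.0, 1.571]
force: [-0.5, 0.3, -0.9]
width: 85.3
gripper_force: 0.0
```

Call:
send_rows:
  series:
    - {"ax": 0,"ay": 0,"az": 0,"dx": 0,"dy": 0,"dz": -1,"hand": 0}
    - {"ax": 0,"ay": 0,"az": 0,"dx": 0,"dy": 0,"dz": -4,"hand": 0}
    - {"ax": 0,"ay": 0,"az": 0,"dx": 0,"dy": 0,"dz": -8,"hand": 0}
    - {"ax": 0,"ay": 0,"az": 0,"dx": 0,"dy": 0,"dz": -11,"hand": 0}
    - {"ax": 0,"ay": 0,"az": 0,"dx": 0,"dy": 0,"dz": -12,"hand": 0}
    - {"ax": 0,"ay": 0,"az": 0,"dx": 0,"dy": 0,"dz": -12,"hand": 0}

```text
clock: 8.2
eef_pos: [628.1, 354.0, 197.8]
tool_rot: [3.138, -0.002, 1.571]
force: [0.6, 0.6, -0.5]
width: 85.3
gripper_force: 0.0
```

Call:
send_rows:
  series:
    - {"ax": 0,"ay": 0,"az": 0,"dx": -3,"dy": -0.4,"dz": 0,"hand": 0}
    - {"ax": 0,"ay": 0,"az": 0,"dx": -7,"dy": -1,"dz": 0,"hand": 0}
    - {"ax": 0,"ay": 0,"az": 0,"dx": -11,"dy": -1.6,"dz": 0,"hand": 0}
    - {"ax": 0,"ay": 0,"az": 0,"dx": -15,"dy": -2.1,"dz": 0,"hand": 0}
    - {"ax": 0,"ay": 0,"az": 0,"dx": -19,"dy": -2.7,"dz": 0,"hand": 0}
    - {"ax": 0,"ay": 0,"az": 0,"dx": -23,"dy": -3.3,"dz": 0,"hand": 0}
    - {"ax": 0,"ay": 0,"az": 0,"dx": -27,"dy": -3.8,"dz": 0,"hand": 0}
    - {"ax": 0,"ay": 0,"az": 0,"dx": -30,"dy": -4.3,"dz": 0,"hand": 0}
    - {"ax": 0,"ay": 0,"az": 0,"dx": -32,"dy": -4.6,"dz": 0,"hand": 0}
    - {"ax": 0,"ay": 0,"az": 0,"dx": -32.7,"dy": -4.6,"dz": 0,"hand": 0}

```text
clock: 9.2
eef_pos: [579.6, 22.7, 193.6]
tool_rot: [-3.138, 0.002, 1.567]
force: [0.3, -0.2, -0.1]
width: 85.2
gripper_force: 0.0
```

Call:
send_rows:
  series:
    - {"ax": 0,"ay": 0,"az": 0,"dx": 0,"dy": 0,"dz": 2,"hand": 0}
    - {"ax": 0,"ay": 0,"az": 0,"dx": 0,"dy": 0,"dz": 3,"hand": 0}
    - {"ax": 0,"ay": 0,"az": 0,"dx": 0,"dy": 0,"dz": 3,"hand": 0}
    - {"ax": 0,"ay": 0,"az": 0,"dx": 0,"dy": 0,"dz": 3,"hand": 0}

```text
clock: 9.6
eef_pos: [581.1, 27.4, 165.0]
tool_rot: [-3.141, -0.001, 1.572]
force: [1.3, -0.8, -0.2]
width: 85.6
gripper_force: 0.0
```

Aligned over the green jar, so I'm descending to grip it.

Call:
send_rows:
  series:
    - {"ax": 0,"ay": 0,"az": 0,"dx": -0.1,"dy": 0.1,"dz": 2,"hand": 0}
    - {"ax": 0,"ay": 0,"az": 0,"dx": -0.1,"dy": 0.1,"dz": 4,"hand": 0}
    - {"ax": 0,"ay": 0,"az": 0,"dx": -0.1,"dy": 0.1,"dz": 6,"hand": 0}
    - {"ax": 0,"ay": 0,"az": 0,"dx": -0.1,"dy": 0.1,"dz": 7.5,"hand": 0}
    - {"ax": 0,"ay": 0,"az": 0,"dx": -0.1,"dy": 0.1,"dz": 8.1,"hand": 0}
    - {"ax": 0,"ay": 0,"az": 0,"dx": -0.1,"dy": 0.1,"dz": 8.1,"hand": 0}
    - {"ax": 0,"ay": 0,"az": 0,"dx": -0.1,"dy": 0.1,"dz": 8.1,"hand": 0}

```text
clock: 10.3
eef_pos: [582.9, 25.7, 85.2]
tool_rot: [3.14, -0.0, 1.571]
force: [0.0, -0.7, -0.5]
width: 85.3
gripper_force: 0.0
```

Call:
send_rows:
  series:
    - {"ax": 0,"ay": 0,"az": 0,"dx": 0,"dy": 0,"dz": 0,"hand": 1}
    - {"ax": 0,"ay": 0,"az": 0,"dx": 0,"dy": 0,"dz": 0,"hand": 1}
    - {"ax": 0,"ay": 0,"az": 0,"dx": 0,"dy": 0,"dz": 0,"hand": 1}
    - {"ax": 0,"ay": 0,"az": 0,"dx": 0,"dy": 0,"dz": 0,"hand": 1}
    - {"ax": 0,"ay": 0,"az": 0,"dx": 0,"dy": 0,"dz": 0,"hand": 1}
    - {"ax": 0,"ay": 0,"az": 0,"dx": 0,"dy": 0,"dz": 0,"hand": 1}
    - {"ax": 0,"ay": 0,"az": 0,"dx": 0,"dy": 0,"dz": 0,"hand": 1}
    - {"ax": 0,"ay": 0,"az": 0,"dx": 0,"dy": 0,"dz": 0,"hand": 1}

```text
clock: 11.1
eef_pos: [583.7, 25.5, 85.7]
tool_rot: [3.138, -0.0, 1.571]
force: [0.6, -0.6, 5.5]
width: 59.0
gripper_force: 63.3
```

Call:
send_rows:
  series:
    - {"ax": 0,"ay": 0,"az": 0,"dx": 0,"dy": 0,"dz": -1,"hand": 1}
    - {"ax": 0,"ay": 0,"az": 0,"dx": 0,"dy": 0,"dz": -3,"hand": 1}
    - {"ax": 0,"ay": 0,"az": 0,"dx": 0,"dy": 0,"dz": -5,"hand": 1}
    - {"ax": 0,"ay": 0,"az": 0,"dx": 0,"dy": 0,"dz": -7,"hand": 1}
    - {"ax": 0,"ay": 0,"az": 0,"dx": 0,"dy": 0,"dz": -9,"hand": 1}
    - {"ax": 0,"ay": 0,"az": 0,"dx": 0,"dy": 0,"dz": -10,"hand": 1}
    - {"ax": 0,"ay": 0,"az": 0,"dx": 0,"dy": 0,"dz": -10,"hand": 1}

```text
clock: 11.8
eef_pos: [582.8, 25.3, 185.7]
tool_rot: [3.139, -0.0, 1.571]
force: [-0.2, -0.2, -2.2]
width: 58.9
gripper_force: 64.9
```

Call:
send_rows:
  series:
    - {"ax": 0,"ay": 0,"az": 0,"dx": 2,"dy": -0.3,"dz": 0,"hand": 1}
    - {"ax": 0,"ay": 0,"az": 0,"dx": 6,"dy": -1,"dz": 0,"hand": 1}
    - {"ax": 0,"ay": 0,"az": 0,"dx": 10,"dy": -1.7,"dz": 0,"hand": 1}
    - {"ax": 0,"ay": 0,"az": 0,"dx": 14,"dy": -2.4,"dz": 0,"hand": 1}
    - {"ax": 0,"ay": 0,"az": 0,"dx": 18,"dy": -3.1,"dz": 0,"hand": 1}
    - {"ax": 0,"ay": 0,"az": 0,"dx": 22,"dy": -3.8,"dz": 0,"hand": 1}
    - {"ax": 0,"ay": 0,"az": 0,"dx": 26,"dy": -4.4,"dz": 0,"hand": 1}
    - {"ax": 0,"ay": 0,"az": 0,"dx": 29,"dy": -5,"dz": 0,"hand": 1}
    - {"ax": 0,"ay": 0,"az": 0,"dx": 31.5,"dy": -5.5,"dz": 0,"hand": 1}
    - {"ax": 0,"ay": 0,"az": 0,"dx": 32.7,"dy": -5.5,"dz": 0,"hand": 1}

```text
clock: 12.8
eef_pos: [524.7, 355.3, 183.0]
tool_rot: [-3.139, -0.001, 1.575]
force: [0.3, -0.2, -2.3]
width: 58.7
gripper_force: 65.0
```

Call:
send_rows:
  series:
    - {"ax": 0,"ay": 0,"az": 0,"dx": 0,"dy": 0,"dz": 0,"hand": 1}
    - {"ax": 0,"ay": 0,"az": 0,"dx": 0,"dy": 0,"dz": 2,"hand": 1}
    - {"ax": 0,"ay": 0,"az": 0,"dx": 0,"dy": 0,"dz": 5,"hand": 1}
    - {"ax": 0,"ay": 0,"az": 0,"dx": 0,"dy": 0,"dz": 8,"hand": 1}
    - {"ax": 0,"ay": 0,"az": 0,"dx": 0,"dy": 0,"dz": 9.5,"hand": 1}
    - {"ax": 0,"ay": 0,"az": 0,"dx": 0,"dy": 0,"dz": 10,"hand": 1}
    - {"ax": 0,"ay": 0,"az": 0,"dx": 0,"dy": 0,"dz": 10.3,"hand": 1}
    - {"ax": 0,"ay": 0,"az": 0,"dx": 0,"dy": 0,"dz": 10.5,"hand": 1}
    - {"ax": 0,"ay": 0,"az": 0,"dx": 0,"dy": 0,"dz": 10.5,"hand": 1}

```text
clock: 13.7
eef_pos: [527.8, 352.6, 80.3]
tool_rot: [3.14, -0.001, 1.571]
force: [-0.5, -0.3, -2.1]
width: 58.7
gripper_force: 65.0
```

Call:
send_rows:
  series:
    - {"ax": 0,"ay": 0,"az": 0,"dx": 0,"dy": 0,"dz": 0.1,"hand": 1}
    - {"ax": 0,"ay": 0,"az": 0,"dx": 0,"dy": 0,"dz": 0.1,"hand": 0.1}
    - {"ax": 0,"ay": 0,"az": 0,"dx": 0,"dy": 0,"dz": 0.1,"hand": 0}
    - {"ax": 0,"ay": 0,"az": 0,"dx": 0,"dy": 0,"dz": 0.1,"hand": 0}
    - {"ax": 0,"ay": 0,"az": 0,"dx": 0,"dy": 0,"dz": 0.1,"hand": 0}
    - {"ax": 0,"ay": 0,"az": 0,"dx": 0,"dy": 0,"dz": 0.1,"hand": 0}
    - {"ax": 0,"ay": 0,"az": 0,"dx": 0,"dy": 0,"dz": 0.1,"hand": 0}

```text
clock: 14.4
eef_pos: [527.2, 352.3, 78.4]
tool_rot: [3.142, -0.0, 1.571]
force: [0.4, -1.6, -0.3]
width: 85.6
gripper_force: 0.0
```

Call:
send_rows:
  series:
    - {"ax": 0,"ay": 0,"az": 0,"dx": 0,"dy": 0,"dz": -1,"hand": 0}
    - {"ax": 0,"ay": 0,"az": 0,"dx": 0,"dy": 0,"dz": -4,"hand": 0}
    - {"ax": 0,"ay": 0,"az": 0,"dx": 0,"dy": 0,"dz": -8,"hand": 0}
    - {"ax": 0,"ay": 0,"az": 0,"dx": 0,"dy": 0,"dz": -11,"hand": 0}
    - {"ax": 0,"ay": 0,"az": 0,"dx": 0,"dy": 0,"dz": -12,"hand": 0}
    - {"ax": 0,"ay": 0,"az": 0,"dx": 0,"dy": 0,"dz": -12,"hand": 0}

```text
clock: 15.0
eef_pos: [528.1, 353.0, 200.4]
tool_rot: [3.138, -0.002, 1.571]
force: [-0.2, 0.2, 0.2]
width: 85.4
gripper_force: 0.0
```

Call:
send_rows:
  series:
    - {"ax": 0,"ay": 0,"az": 0,"dx": -3,"dy": 0.4,"dz": 0,"hand": 0}
    - {"ax": 0,"ay": 0,"az": 0,"dx": -7.5,"dy": 1,"dz": 0,"hand": 0}
    - {"ax": 0,"ay": 0,"az": 0,"dx": -12,"dy": 1.6,"dz": 0,"hand": 0}
    - {"ax": 0,"ay": 0,"az": 0,"dx": -16.5,"dy": 2.2,"dz": 0,"hand": 0}
    - {"ax": 0,"ay": 0,"az": 0,"dx": -21,"dy": 2.8,"dz": 0,"hand": 0}
    - {"ax": 0,"ay": 0,"az": 0,"dx": -25.5,"dy": 3.4,"dz": 0,"hand": 0}
    - {"ax": 0,"ay": 0,"az": 0,"dx": -30,"dy": 4,"dz": 0,"hand": 0}
    - {"ax": 0,"ay": 0,"az": 0,"dx": -34.5,"dy": 4.6,"dz": 0,"hand": 0}
    - {"ax": 0,"ay": 0,"az": 0,"dx": -38,"dy": 5.1,"dz": 0,"hand": 0}
    - {"ax": 0,"ay": 0,"az": 0,"dx": -39.5,"dy": 5.3,"dz": 0,"hand": 0}

```text
clock: 16.0
eef_pos: [579.1, -47.9, 196.4]
tool_rot: [-3.138, 0.002, 1.565]
force: [-0.6, 0.1, -0.8]
width: 85.4
gripper_force: 0.0
```

Call:
send_rows:
  series:
    - {"ax": 0,"ay": 0,"az": 0,"dx": 0,"dy": 0,"dz": 2,"hand": 0}
    - {"ax": 0,"ay": 0,"az": 0,"dx": 0,"dy": 0,"dz": 3,"hand": 0}
    - {"ax": 0,"ay": 0,"az": 0,"dx": 0,"dy": 0,"dz": 3,"hand": 0}
    - {"ax": 0,"ay": 0,"az": 0,"dx": 0,"dy": 0,"dz": 3,"hand": 0}

```text
clock: 16.4
eef_pos: [579.9, -41.1, 168.0]
tool_rot: [-3.141, -0.001, 1.573]
force: [-0.2, -0.3, 0.7]
width: 85.6
gripper_force: 0.0
```

Call:
send_rows:
  series:
    - {"ax": 0,"ay": 0,"az": 0,"dx": 0,"dy": 0.1,"dz": 2,"hand": 0}
    - {"ax": 0,"ay": 0,"az": 0,"dx": 0,"dy": 0.1,"dz": 4,"hand": 0}
    - {"ax": 0,"ay": 0,"az": 0,"dx": 0,"dy": 0.1,"dz": 6,"hand": 0}
    - {"ax": 0,"ay": 0,"az": 0,"dx": 0,"dy": 0.1,"dz": 7.5,"hand": 0}
    - {"ax": 0,"ay": 0,"az": 0,"dx": 0,"dy": 0.1,"dz": 8.1,"hand": 0}
    - {"ax": 0,"ay": 0,"az": 0,"dx": 0,"dy": 0.1,"dz": 8.1,"hand": 0}
    - {"ax": 0,"ay": 0,"az": 0,"dx": 0,"dy": 0.1,"dz": 8.1,"hand": 0}

```text
clock: 17.1
eef_pos: [582.0, -42.3, 88.2]
tool_rot: [3.14, -0.0, 1.571]
force: [-0.3, 0.5, 0.2]
width: 85.5
gripper_force: 0.0
```

Call:
send_rows:
  series:
    - {"ax": 0,"ay": 0,"az": 0,"dx": 0,"dy": 0,"dz": 0,"hand": 1}
    - {"ax": 0,"ay": 0,"az": 0,"dx": 0,"dy": 0,"dz": 0,"hand": 1}
    - {"ax": 0,"ay": 0,"az": 0,"dx": 0,"dy": 0,"dz": 0,"hand": 1}
    - {"ax": 0,"ay": 0,"az": 0,"dx": 0,"dy": 0,"dz": 0,"hand": 1}
    - {"ax": 0,"ay": 0,"az": 0,"dx": 0,"dy": 0,"dz": 0,"hand": 1}
    - {"ax": 0,"ay": 0,"az": 0,"dx": 0,"dy": 0,"dz": 0,"hand": 1}
    - {"ax": 0,"ay": 0,"az": 0,"dx": 0,"dy": 0,"dz": 0,"hand": 1}
    - {"ax": 0,"ay": 0,"az": 0,"dx": 0,"dy": 0,"dz": 0,"hand": 1}

```text
clock: 17.9
eef_pos: [582.9, -42.6, 88.9]
tool_rot: [3.138, -0.0, 1.571]
force: [1.5, 1.4, 4.5]
width: 58.6
gripper_force: 63.2
```

Call:
send_rows:
  series:
    - {"ax": 0,"ay": 0,"az": 0,"dx": 0,"dy": 0,"dz": -1,"hand": 1}
    - {"ax": 0,"ay": 0,"az": 0,"dx": 0,"dy": 0,"dz": -3,"hand": 1}
    - {"ax": 0,"ay": 0,"az": 0,"dx": 0,"dy": 0,"dz": -5,"hand": 1}
    - {"ax": 0,"ay": 0,"az": 0,"dx": 0,"dy": 0,"dz": -7,"hand": 1}
    - {"ax": 0,"ay": 0,"az": 0,"dx": 0,"dy": 0,"dz": -9,"hand": 1}
    - {"ax": 0,"ay": 0,"az": 0,"dx": 0,"dy": 0,"dz": -10,"hand": 1}
    - {"ax": 0,"ay": 0,"az": 0,"dx": 0,"dy": 0,"dz": -10,"hand": 1}

```text
clock: 18.6
eef_pos: [581.8, -42.8, 188.7]
tool_rot: [3.139, 0.0, 1.571]
force: [-0.4, 0.9, -2.6]
width: 58.6
gripper_force: 65.2
```

Call:
send_rows:
  series:
    - {"ax": 0,"ay": 0,"az": 0,"dx": 2,"dy": -0.8,"dz": 0,"hand": 1}
    - {"ax": 0,"ay": 0,"az": 0,"dx": 6,"dy": -2.3,"dz": 0,"hand": 1}
    - {"ax": 0,"ay": 0,"az": 0,"dx": 10,"dy": -3.9,"dz": 0,"hand": 1}
    - {"ax": 0,"ay": 0,"az": 0,"dx": 14,"dy": -5.5,"dz": 0,"hand": 1}
    - {"ax": 0,"ay": 0,"az": 0,"dx": 18,"dy": -7,"dz": 0,"hand": 1}
    - {"ax": 0,"ay": 0,"az": 0,"dx": 22,"dy": -8.6,"dz": 0,"hand": 1}
    - {"ax": 0,"ay": 0,"az": 0,"dx": 26,"dy": -10.1,"dz": 0,"hand": 1}
    - {"ax": 0,"ay": 0,"az": 0,"dx": 30,"dy": -11.7,"dz": 0,"hand": 1}
    - {"ax": 0,"ay": 0,"az": 0,"dx": 34,"dy": -13.2,"dz": 0,"hand": 1}
    - {"ax": 0,"ay": 0,"az": 0,"dx": 37,"dy": -14.4,"dz": 0,"hand": 1}

```text
clock: 19.6
eef_pos: [435.0, 329.8, 186.3]
tool_rot: [-3.14, -0.0, 1.573]
force: [0.1, 0.2, -3.8]
width: 58.7
gripper_force: 65.4
```

Call:
send_rows:
  series:
    - {"ax": 0,"ay": 0,"az": 0,"dx": 1.8,"dy": -0.8,"dz": 0,"hand": 1}
    - {"ax": 0,"ay": 0,"az": 0,"dx": 2.5,"dy": -1,"dz": 0,"hand": 1}
    - {"ax": 0,"ay": 0,"az": 0,"dx": 2.5,"dy": -1,"dz": 2,"hand": 1}
    - {"ax": 0,"ay": 0,"az": 0,"dx": 2.5,"dy": -1,"dz": 5,"hand": 1}
    - {"ax": 0,"ay": 0,"az": 0,"dx": 2.5,"dy": -1,"dz": 8,"hand": 1}
    - {"ax": 0,"ay": 0,"az": 0,"dx": 2.5,"dy": -1,"dz": 9.5,"hand": 1}
    - {"ax": 0,"ay": 0,"az": 0,"dx": 2.5,"dy": -1,"dz": 10,"hand": 1}
    - {"ax": 0,"ay": 0,"az": 0,"dx": 2.5,"dy": -1,"dz": 10.4,"hand": 1}
    - {"ax": 0,"ay": 0,"az": 0,"dx": 2.5,"dy": -1,"dz": 10.4,"hand": 1}
    - {"ax": 0,"ay": 0,"az": 0,"dx": 2.5,"dy": -1,"dz": 10.4,"hand": 1}

```text
clock: 20.6
eef_pos: [427.9, 352.5, 84.1]
tool_rot: [3.14, -0.001, 1.57]
force: [0.1, 0.6, -3.9]
width: 58.6
gripper_force: 65.4
```

Call:
send_rows:
  series:
    - {"ax": 0,"ay": 0,"az": 0,"dx": 0,"dy": 0,"dz": 0.2,"hand": 1}
    - {"ax": 0,"ay": 0,"az": 0,"dx": 0,"dy": 0,"dz": 0.2,"hand": 0.1}
    - {"ax": 0,"ay": 0,"az": 0,"dx": 0,"dy": 0,"dz": 0.2,"hand": 0}
    - {"ax": 0,"ay": 0,"az": 0,"dx": 0,"dy": 0,"dz": 0.2,"hand": 0}
    - {"ax": 0,"ay": 0,"az": 0,"dx": 0,"dy": 0,"dz": 0.2,"hand": 0}
    - {"ax": 0,"ay": 0,"az": 0,"dx": 0,"dy": 0,"dz": 0.2,"hand": 0}
    - {"ax": 0,"ay": 0,"az": 0,"dx": 0,"dy": 0,"dz": 0.2,"hand": 0}

```text
clock: 21.3
eef_pos: [427.3, 352.4, 81.4]
tool_rot: [3.141, -0.0, 1.571]
force: [-0.0, 0.1, 0.6]
width: 85.3
gripper_force: 0.0
```

Call:
send_rows:
  series:
    - {"ax": 0,"ay": 0,"az": 0,"dx": 0,"dy": 0,"dz": -1,"hand": 0}
    - {"ax": 0,"ay": 0,"az": 0,"dx": 0,"dy": 0,"dz": -4,"hand": 0}
    - {"ax": 0,"ay": 0,"az": 0,"dx": 0,"dy": 0,"dz": -8,"hand": 0}
    - {"ax": 0,"ay": 0,"az": 0,"dx": 0,"dy": 0,"dz": -12,"hand": 0}
    - {"ax": 0,"ay": 0,"az": 0,"dx": 0,"dy": 0,"dz": -14,"hand": 0}
    - {"ax": 0,"ay": 0,"az": 0,"dx": 0,"dy": 0,"dz": -14,"hand": 0}

```text
clock: 21.9
eef_pos: [428.7, 353.9, 225.3]
tool_rot: [3.136, -0.005, 1.571]
force: [0.4, 0.2, -1.2]
width: 85.4
gripper_force: 0.0
```

```bash
python3 - <<'E'
from h import *
np.set_printoptions(precision=1,suppress=True)
d=get_image("top"); cv2.imwrite("pics/t2.png",d["pixels"][:,:,::-1]); s=read_state(); print(s["eef_pos"])
e=get_image("side"); a=np.vstack([cv2.resize(d["pixels"][130:280,180:390],None,fx=2.2,fy=2.2,interpolation=3),cv2.resize(e["pixels"][170:400,80:350],(462,240))]); cv2.imwrite("pics/c4.png",a[:,:,::-1])
h=cv2.cvtColor(d["pixels"],cv2.COLOR_RGB2HSV); m=np.zeros(h.shape[:2],np.uint8); m[140:230,200:360]=cv2.inRange(h,(5,200,70),(14,255,255))[140:230,200:360]
k,l,st,c=cv2.connectedComponentsWithStats(m); print(st[1:][st[1:,4]>30].tolist())
E
```

```text
[427.8 352.9 223.2]
[[230, 173, 107, 38, 1562]]
```

View pics/c4.png

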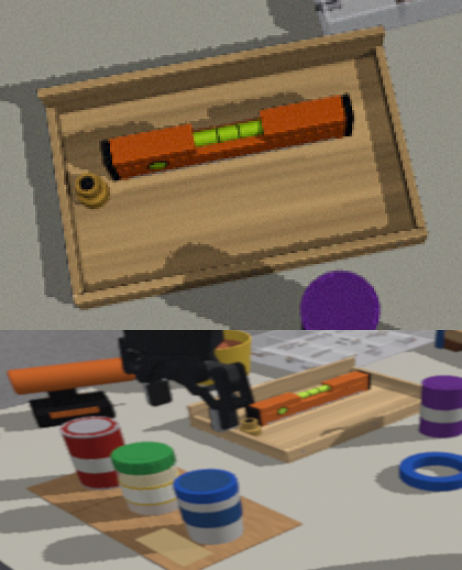

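```bash
python3 - <<'E'
from h import *
np.set_printoptions(precision=1,suppress=True)
d=get_image("top")
for x,y in((636,25),(634,25)):
  for th in(0,-.013):
    R=lambda a,b:(x+a*np.cos(th)-b*np.sin(th),y+a*np.sin(th)+b*np.cos(th))
    print(x,th,[((px(d,[*R(a,b),z])-[180,130])*2.2) for z in(56,10) for a,b in((12,110),(-12,110),(12,-110),(-12,-110))])
a=cv2.resize(d["pixels"][160:220,215:355],None,fx=5.5,fy=5.5,interpolation=3)
for th,c in((0,(255,255,255)),):
  P=[(px(d,[634+p,25+q,56])-[215,160])*5.5 for p,q in((12,110),(-12,110),(-12,-110),(12,-110))]
  cv2.polylines(a,[np.int32(P)],True,c,1)
cv2.imwrite("pics/c5.png",a[:,:,::-1])
E
```

```text
636 0 [array([100.3, 136.7]), array([104.1, 162.7]), array([351.1,  93.1]), array([356.5, 118.6]), array([110.5, 154.1]), array([114.1, 179. ]), array([348.7, 112.5]), array([353.8, 136.9])]
636 -0.013 [array([100.3, 135.1]), array([103.7, 161.2]), array([351.6,  94.5]), array([356.6, 120.2]), array([110.5, 152.6]), array([113.8, 177.5]), array([349.2, 113.9]), array([353.9, 138.4])]
634 0 [array([100.7, 138.8]), array([104.4, 164.9]), array([351.6,  95.2]), array([356.9, 120.7]), array([110.8, 156.2]), array([114.4, 181.1]), array([349.1, 114.5]), array([354.2, 138.9])]
634 -0.013 [array([100.6, 137.2]), array([104. , 163.4]), array([352. ,  96.7]), array([357.1, 122.3]), array([110.8, 154.6]), array([114.1, 179.6]), array([349.6, 115.9]), array([354.4, 140.4])]
```

View pics/c5.png

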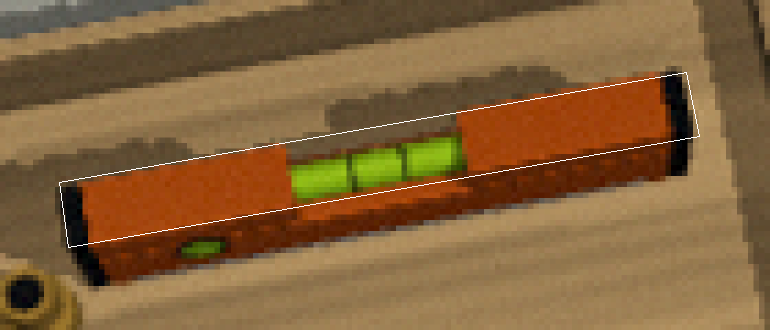

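Call:
send_rows:
  series:
    - {"ax": 0,"ay": 0,"az": 0,"dx": -3,"dy": 1.9,"dz": 0,"hand": 0.4}
    - {"ax": 0,"ay": 0,"az": 0,"dx": -7,"dy": 4.4,"dz": 0,"hand": 0.4}
    - {"ax": 0,"ay": 0,"az": 0,"dx": -11,"dy": 6.9,"dz": 0,"hand": 0.4}
    - {"ax": 0,"ay": 0,"az": 0,"dx": -15,"dy": 9.4,"dz": 0,"hand": 0.4}
    - {"ax": 0,"ay": 0,"az": 0,"dx": -19,"dy": 11.9,"dz": 0,"hand": 0.4}
    - {"ax": 0,"ay": 0,"az": 0,"dx": -23,"dy": 14.4,"dz": 0,"hand": 0.4}
    - {"ax": 0,"ay": 0,"az": 0,"dx": -27,"dy": 16.9,"dz": 0,"hand": 0.4}
    - {"ax": 0,"ay": 0,"az": 0,"dx": -30,"dy": 18.8,"dz": 0,"hand": 0.4}
    - {"ax": 0,"ay": 0,"az": 0,"dx": -32,"dy": 20,"dz": 0,"hand": 0.4}
    - {"ax": 0,"ay": 0,"az": 0,"dx": -32.7,"dy": 20.5,"dz": 0,"hand": 0.4}

```text
clock: 23.05
eef_pos: [632.2, 21.4, 219.1]
tool_rot: [-3.138, 0.002, 1.566]
force: [-0.3, -0.5, 0.3]
width: 51.5
gripper_force: 0.0
```

Call:
send_rows:
  series:
    - {"ax": 0,"ay": 0,"az": 0,"dx": 0,"dy": 0,"dz": 0,"hand": 0.4}
    - {"ax": 0,"ay": 0,"az": 0,"dx": 0,"dy": 0,"dz": 3,"hand": 0.4}
    - {"ax": 0,"ay": 0,"az": 0,"dx": 0,"dy": 0,"dz": 7,"hand": 0.4}
    - {"ax": 0,"ay": 0,"az": 0,"dx": 0,"dy": 0,"dz": 11,"hand": 0.4}
    - {"ax": 0,"ay": 0,"az": 0,"dx": 0,"dy": 0,"dz": 13,"hand": 0.4}
    - {"ax": 0,"ay": 0,"az": 0,"dx": 0,"dy": 0,"dz": 13,"hand": 0.4}
    - {"ax": 0,"ay": 0,"az": 0,"dx": 0,"dy": 0,"dz": 13,"hand": 0.4}

```text
clock: 23.75
eef_pos: [631.8, 27.5, 91.7]
tool_rot: [-3.141, -0.001, 1.573]
force: [0.6, 0.3, 0.9]
width: 51.0
gripper_force: 0.0
```

Call:
send_rows:
  series:
    - {"ax": 0,"ay": 0,"az": 0,"dx": -0.1,"dy": 0.1,"dz": 2,"hand": 0.4}
    - {"ax": 0,"ay": 0,"az": 0,"dx": -0.1,"dy": 0.1,"dz": 4,"hand": 0.4}
    - {"ax": 0,"ay": 0,"az": 0,"dx": -0.1,"dy": 0.1,"dz": 6,"hand": 0.4}
    - {"ax": 0,"ay": 0,"az": 0,"dx": -0.1,"dy": 0.1,"dz": 7,"hand": 0.4}
    - {"ax": 0,"ay": 0,"az": 0,"dx": -0.1,"dy": 0.1,"dz": 7.2,"hand": 0.4}
    - {"ax": 0,"ay": 0,"az": 0,"dx": -0.1,"dy": 0.1,"dz": 7.2,"hand": 0.4}
    - {"ax": 0,"ay": 0,"az": 0,"dx": -0.1,"dy": 0.1,"dz": 7.2,"hand": 0.4}

```text
clock: 24.45
eef_pos: [634.2, 24.6, 20.7]
tool_rot: [3.139, -0.0, 1.571]
force: [0.4, 0.5, 0.7]
width: 51.0
gripper_force: 0.0
```

Call:
send_rows:
  series:
    - {"ax": 0,"ay": 0,"az": 0,"dx": 0,"dy": 0,"dz": 0,"hand": 1}
    - {"ax": 0,"ay": 0,"az": 0,"dx": 0,"dy": 0,"dz": 0,"hand": 1}
    - {"ax": 0,"ay": 0,"az": 0,"dx": 0,"dy": 0,"dz": 0,"hand": 1}
    - {"ax": 0,"ay": 0,"az": 0,"dx": 0,"dy": 0,"dz": 0,"hand": 1}
    - {"ax": 0,"ay": 0,"az": 0,"dx": 0,"dy": 0,"dz": 0,"hand": 1}
    - {"ax": 0,"ay": 0,"az": 0,"dx": 0,"dy": 0,"dz": 0,"hand": 1}
    - {"ax": 0,"ay": 0,"az": 0,"dx": 0,"dy": 0,"dz": 0,"hand": 1}
    - {"ax": 0,"ay": 0,"az": 0,"dx": 0,"dy": 0,"dz": 0,"hand": 1}

```text
clock: 25.25
eef_pos: [634.7, 24.4, 20.5]
tool_rot: [3.138, -0.0, 1.571]
force: [1.6, 0.4, 5.1]
width: 23.4
gripper_force: 60.2
```

Call:
send_rows:
  series:
    - {"ax": 0,"ay": 0,"az": 0,"dx": 0,"dy": 0,"dz": -0.5,"hand": 1}
    - {"ax": 0,"ay": 0,"az": 0,"dx": 0,"dy": 0,"dz": -2,"hand": 1}
    - {"ax": 0,"ay": 0,"az": 0,"dx": 0,"dy": 0,"dz": -5,"hand": 1}
    - {"ax": 0,"ay": 0,"az": 0,"dx": 0,"dy": 0,"dz": -8,"hand": 1}
    - {"ax": 0,"ay": 0,"az": 0,"dx": 0,"dy": 0,"dz": -11,"hand": 1}
    - {"ax": 0,"ay": 0,"az": 0,"dx": 0,"dy": 0,"dz": -14,"hand": 1}
    - {"ax": 0,"ay": 0,"az": 0,"dx": 0,"dy": 0,"dz": -17,"hand": 1}
    - {"ax": 0,"ay": 0,"az": 0,"dx": 0,"dy": 0,"dz": -18,"hand": 1}
    - {"ax": 0,"ay": 0,"az": 0,"dx": 0,"dy": 0,"dz": -18,"hand": 1}

```text
clock: 26.15
eef_pos: [633.7, 24.3, 200.9]
tool_rot: [3.139, -0.0, 1.571]
force: [-0.1, -0.1, -3.2]
width: 23.4
gripper_force: 59.2
```

Call:
send_rows:
  series:
    - {"ax": 0,"ay": 0,"az": 0.03,"dx": -2,"dy": -0.5,"dz": 0,"hand": 1}
    - {"ax": 0,"ay": 0,"az": 0.1,"dx": -5,"dy": -1.2,"dz": 0,"hand": 1}
    - {"ax": 0,"ay": 0,"az": 0.2,"dx": -9,"dy": -2.2,"dz": 0,"hand": 1}
    - {"ax": 0,"ay": 0,"az": 0.3,"dx": -13,"dy": -3.2,"dz": 0,"hand": 1}
    - {"ax": 0,"ay": 0,"az": 0.4,"dx": -17,"dy": -4.2,"dz": 0,"hand": 1}
    - {"ax": 0,"ay": 0,"az": 0.5,"dx": -21,"dy": -5.2,"dz": 0,"hand": 1}
    - {"ax": 0,"ay": 0,"az": 0.6,"dx": -25,"dy": -6.2,"dz": 0,"hand": 1}
    - {"ax": 0,"ay": 0,"az": 0.7,"dx": -29,"dy": -7.1,"dz": 0,"hand": 1}
    - {"ax": 0,"ay": 0,"az": 0.8,"dx": -33,"dy": -8.1,"dz": 0,"hand": 1}
    - {"ax": 0,"ay": 0,"az": 0.9,"dx": -36,"dy": -8.9,"dz": 0,"hand": 1}

```text
clock: 27.15
eef_pos: [540.5, -339.5, 196.9]
tool_rot: [-3.139, 0.004, 0.663]
force: [0.4, -0.1, -3.7]
width: 23.8
gripper_force: 59.2
```

Call:
send_rows:
  series:
    - {"ax": 0,"ay": 0,"az": 0.1,"dx": 0,"dy": 0,"dz": 0,"hand": 1}
    - {"ax": 0,"ay": 0,"az": 0.2,"dx": 0,"dy": 0,"dz": 0,"hand": 1}
    - {"ax": 0,"ay": 0,"az": 0.3,"dx": 0,"dy": 0,"dz": 0,"hand": 1}
    - {"ax": 0,"ay": 0,"az": 0.4,"dx": 0,"dy": 0,"dz": 0,"hand": 1}
    - {"ax": 0,"ay": 0,"az": 0.5,"dx": 0,"dy": 0,"dz": 0,"hand": 1}
    - {"ax": 0,"ay": 0,"az": 0.6,"dx": 0,"dy": 0,"dz": 0,"hand": 1}
    - {"ax": 0,"ay": 0,"az": 0.7,"dx": 0,"dy": 0,"dz": 0,"hand": 1}
    - {"ax": 0,"ay": 0,"az": 0.8,"dx": 0,"dy": 0,"dz": 0,"hand": 1}
    - {"ax": 0,"ay": 0,"az": 0.88,"dx": 0,"dy": 0,"dz": 0,"hand": 1}
    - {"ax": 0,"ay": 0,"az": 0.88,"dx": 0,"dy": 0,"dz": 0,"hand": 1}

```text
clock: 28.15
eef_pos: [542.2, -335.7, 197.1]
tool_rot: [-3.141, 0.005, -0.211]
force: [0.3, 0.4, -3.5]
width: 23.2
gripper_force: 59.2
```

Call:
send_rows:
  series:
    - {"ax": 0,"ay": 0,"az": 0,"dx": 0,"dy": 0,"dz": 0,"hand": 1}
    - {"ax": 0,"ay": 0,"az": 0,"dx": 0,"dy": 0,"dz": 0,"hand": 1}
    - {"ax": 0,"ay": 0,"az": 0,"dx": 0,"dy": 0,"dz": 0,"hand": 1}

```text
clock: 28.45
eef_pos: [543.9, -335.8, 199.0]
tool_rot: [-3.141, 0.001, -0.209]
force: [-0.3, -0.4, -3.9]
width: 23.4
gripper_force: 59.2
```

```bash
python3 - <<'E'
from h import *
np.set_printoptions(precision=3,suppress=True)
s=read_state(); p,y=s["eef_pos"],s["tool_rot"][2]; print(p,s["tool_rot"],s["qpos"])
D=np.array([538,-361.6])-p[:2]; print("dx,dy cm",(D@[np.cos(y),np.sin(y)])/10,(D@[np.sin(y),-np.cos(y)])/10,"az",y+.208)
d=get_image("side"); a=cv2.resize(d["pixels"][60:300,300:620],None,fx=2.4,fy=2.4); cv2.imwrite("pics/s3.png",a[:,:,::-1])
E
```

```text
[ 543.889 -335.765  198.96 ] [-3.141  0.001 -0.209] [ 0.422  0.651  0.146  1.586 -0.112  0.914 -1.172]
dx,dy cm -0.04072609861852252 2.649441914375763 az -0.0007404186808199487
```

View pics/s3.png

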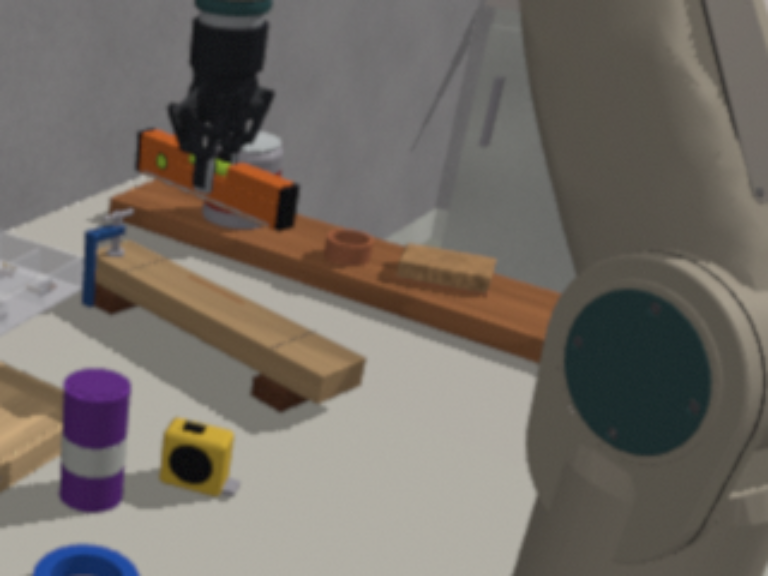

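The level hangs upright, parallel to the rail, with the clamp clear of it. I'm shifting over and lowering.

Call:
send_rows:
  series:
    - {"ax": 0,"ay": 0,"az": 0,"dx": 0,"dy": 1.5,"dz": 0,"hand": 1}
    - {"ax": 0,"ay": 0,"az": 0,"dx": 0,"dy": 2.6,"dz": 1,"hand": 1}
    - {"ax": 0,"ay": 0,"az": 0,"dx": 0,"dy": 2.6,"dz": 4,"hand": 1}
    - {"ax": 0,"ay": 0,"az": 0,"dx": 0,"dy": 2.6,"dz": 7,"hand": 1}
    - {"ax": 0,"ay": 0,"az": 0,"dx": 0,"dy": 2.6,"dz": 9.5,"hand": 1}
    - {"ax": 0,"ay": 0,"az": 0,"dx": 0,"dy": 2.6,"dz": 11,"hand": 1}
    - {"ax": 0,"ay": 0,"az": 0,"dx": 0,"dy": 2.6,"dz": 11,"hand": 1}
    - {"ax": 0,"ay": 0,"az": 0,"dx": 0,"dy": 2.6,"dz": 11,"hand": 1}

```text
clock: 29.3
eef_pos: [538.9, -362.1, 89.6]
tool_rot: [3.141, -0.001, -0.21]
force: [-0.2, -0.7, -2.5]
width: 23.2
gripper_force: 59.2
```

```bash
python3 - <<'E'
from h import *
np.set_printoptions(precision=3,suppress=True)
s=read_state(); p,y=s["eef_pos"],s["tool_rot"][2]; print(p,s["tool_rot"])
D=np.array([538,-361.6])-p[:2]; print("dx,dy cm",(D@[np.cos(y),np.sin(y)])/10,(D@[np.sin(y),-np.cos(y)])/10,"az",y+.208)
d=get_image("top"); a=cv2.resize(d["pixels"][90:320,420:560],None,fx=2.6,fy=2.6); cv2.imwrite("pics/t3.png",a[:,:,::-1])
E
```

```text
[ 538.918 -362.136   89.647] [ 3.141 -0.001 -0.21 ]
dx,dy cm -0.10098499323990198 -0.03327574274675765 az -0.0018826142491372433
```

View pics/t3.png

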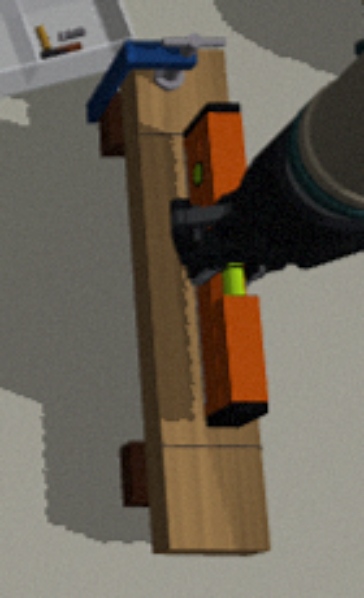

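```bash
python3 - <<'E'
from h import *
d=get_image("top")
print(px(d,[434.9,-327.5,79]),"vs lower-left bottom corner ~(500,250-253)"); print(px(d,[434.9,-327.5,125]), px(d,[429.9,-351,125]),"vs top corners (504.5,245.5?),(522.5,245)")
E
```

```text
[497.72483983 254.44047863] vs lower-left bottom corner ~(500,250-253)
[508.50708349 248.725311  ] [522.93847117 249.10177114] vs top corners (504.5,245.5?),(522.5,245)
```

Call:
send_rows:
  series:
    - {"ax": 0,"ay": 0,"az": 0,"dx": 0,"dy": 0,"dz": 0.8,"hand": 1}
    - {"ax": 0,"ay": 0,"az": 0,"dx": 0,"dy": 0,"dz": 1.4,"hand": 1}
    - {"ax": 0,"ay": 0,"az": 0,"dx": 0,"dy": 0,"dz": 1.6,"hand": 1}
    - {"ax": 0,"ay": 0,"az": 0,"dx": 0,"dy": 0,"dz": 1.7,"hand": 1}
    - {"ax": 0,"ay": 0,"az": 0,"dx": 0,"dy": 0,"dz": 1.7,"hand": 1}
    - {"ax": 0,"ay": 0,"az": 0,"dx": 0,"dy": 0,"dz": 1.7,"hand": 1}

```text
clock: 30.0
eef_pos: [538.9, -361.2, 72.5]
tool_rot: [3.141, -0.0, -0.209]
force: [-0.9, 0.5, -3.7]
width: 23.4
gripper_force: 59.2
```

Call:
send_rows:
  series:
    - {"ax": 0,"ay": 0,"az": 0,"dx": 0,"dy": 0,"dz": 0.15,"hand": 1}
    - {"ax": 0,"ay": 0,"az": 0,"dx": 0,"dy": 0,"dz": 0.15,"hand": 1}
    - {"ax": 0,"ay": 0,"az": 0,"dx": 0,"dy": 0,"dz": 0.15,"hand": 0.5}
    - {"ax": 0,"ay": 0,"az": 0,"dx": 0,"dy": 0,"dz": 0.15,"hand": 0.4}
    - {"ax": 0,"ay": 0,"az": 0,"dx": 0,"dy": 0,"dz": 0.15,"hand": 0.3}
    - {"ax": 0,"ay": 0,"az": 0,"dx": 0,"dy": 0,"dz": 0.15,"hand": 0.3}
    - {"ax": 0,"ay": 0,"az": 0,"dx": 0,"dy": 0,"dz": 0.15,"hand": 0.3}

```text
clock: 30.7
eef_pos: [538.9, -361.2, 71.0]
tool_rot: [3.142, -0.0, -0.209]
force: [0.6, 0.9, -0.5]
width: 59.5
gripper_force: 0.0
```

Call:
send_rows:
  series:
    - {"ax": 0,"ay": 0,"az": 0,"dx": 0,"dy": 0,"dz": -1,"hand": 0.3}
    - {"ax": 0,"ay": 0,"az": 0,"dx": 0,"dy": 0,"dz": -3,"hand": 0.3}
    - {"ax": 0,"ay": 0,"az": 0,"dx": 0,"dy": 0,"dz": -6,"hand": 0.3}
    - {"ax": 0,"ay": 0,"az": 0,"dx": 0,"dy": 0,"dz": -10,"hand": 0.3}
    - {"ax": 0,"ay": 0,"az": 0,"dx": 0,"dy": 0,"dz": -14,"hand": 0.3}
    - {"ax": 0,"ay": 0,"az": 0,"dx": 0,"dy": 0,"dz": -16,"hand": 0.3}
    - {"ax": 0,"ay": 0,"az": 0,"dx": 0,"dy": 0,"dz": -16,"hand": 0.3}

```text
clock: 31.4
eef_pos: [540.7, -362.6, 235.7]
tool_rot: [3.139, -0.008, -0.209]
force: [0.2, -0.3, -0.6]
width: 59.8
gripper_force: 0.0
```

Call:
send_rows:
  series:
    - {"ax": 0,"ay": 0,"az": -0.1,"dx": -0.3,"dy": -2.5,"dz": 0,"hand": 0}
    - {"ax": 0,"ay": 0,"az": -0.2,"dx": -0.8,"dy": -6.5,"dz": 0,"hand": 0}
    - {"ax": 0,"ay": 0,"az": -0.3,"dx": -1.3,"dy": -10.5,"dz": 0,"hand": 0}
    - {"ax": 0,"ay": 0,"az": -0.4,"dx": -1.8,"dy": -14.5,"dz": 0,"hand": 0}
    - {"ax": 0,"ay": 0,"az": -0.5,"dx": -2.3,"dy": -18.5,"dz": 0,"hand": 0}
    - {"ax": 0,"ay": 0,"az": -0.6,"dx": -2.8,"dy": -22.5,"dz": 0,"hand": 0}
    - {"ax": 0,"ay": 0,"az": -0.7,"dx": -3.3,"dy": -26.5,"dz": 0,"hand": 0}
    - {"ax": 0,"ay": 0,"az": -0.8,"dx": -3.8,"dy": -30.5,"dz": 0,"hand": 0}
    - {"ax": 0,"ay": 0,"az": -0.9,"dx": -4.3,"dy": -34,"dz": 0,"hand": 0}
    - {"ax": 0,"ay": 0,"az": -1,"dx": -4.5,"dy": -35.8,"dz": 0,"hand": 0}

```text
clock: 32.4
eef_pos: [568.5, 2.9, 230.4]
tool_rot: [-3.139, -0.001, 0.8]
force: [0.3, -0.1, -0.5]
width: 85.3
gripper_force: 0.0
```

Call:
send_rows:
  series:
    - {"ax": 0,"ay": 0,"az": -0.1,"dx": 0,"dy": 0,"dz": 0,"hand": 0}
    - {"ax": 0,"ay": 0,"az": -0.2,"dx": 0,"dy": 0,"dz": 0,"hand": 0}
    - {"ax": 0,"ay": 0,"az": -0.3,"dx": 0,"dy": 0,"dz": 0,"hand": 0}
    - {"ax": 0,"ay": 0,"az": -0.4,"dx": 0,"dy": 0,"dz": 0,"hand": 0}
    - {"ax": 0,"ay": 0,"az": -0.5,"dx": 0,"dy": 0,"dz": 0,"hand": 0}
    - {"ax": 0,"ay": 0,"az": -0.6,"dx": 0,"dy": 0,"dz": 0,"hand": 0}
    - {"ax": 0,"ay": 0,"az": -0.7,"dx": 0,"dy": 0,"dz": 0,"hand": 0}
    - {"ax": 0,"ay": 0,"az": -0.78,"dx": 0,"dy": 0,"dz": 0,"hand": 0}
    - {"ax": 0,"ay": 0,"az": -0.78,"dx": 0,"dy": 0,"dz": 0,"hand": 0}
    - {"ax": 0,"ay": 0,"az": -0.78,"dx": 0,"dy": 0,"dz": 0,"hand": 0}

```text
clock: 33.4
eef_pos: [568.7, -1.8, 230.4]
tool_rot: [-3.141, 0.0, 1.569]
force: [0.7, -0.0, -0.6]
width: 85.8
gripper_force: 0.0
```

```bash
python3 - <<'E'
from h import *
np.set_printoptions(precision=3,suppress=True)
s=read_state(); print(s["eef_pos"],s["tool_rot"])
d=get_image("top"); a=d["pixels"].copy()
c,sn=np.cos(-.208),np.sin(-.208)
P=[px(d,[540+p*c-q*sn,-362+p*sn+q*c,106]) for p,q in((110,12),(110,-12),(-110,-12),(-110,12))]
cv2.polylines(a,[np.int32(np.round(P))],True,(255,255,255),1)
for n,X in(("b",(428,352.8,115)),("g",(527.5,352.5,119)),("r",(627.5,353.5,123))):
    cv2.circle(a,np.int32(np.round(px(d,X))),3,(255,255,0),-1)
cv2.imwrite("pics/t4.png",a[:,:,::-1])
E
```

```text
[568.732  -1.763 230.447] [-3.141  0.     1.569]
```

View pics/t4.png

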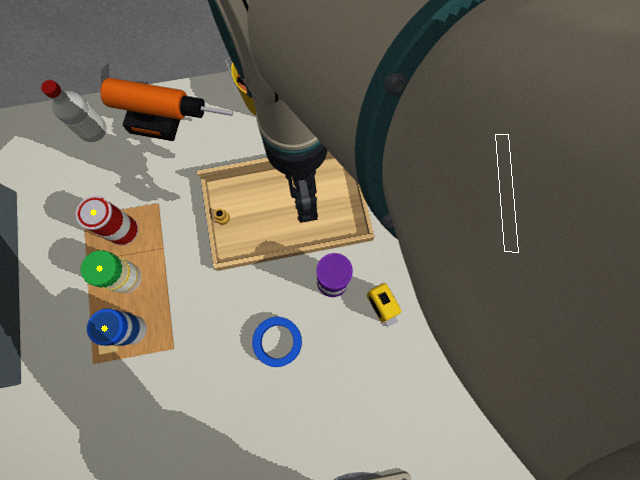

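Call:
send_rows:
  series:
    - {"ax": 0,"ay": 0,"az": 0,"dx": 2,"dy": -0.8,"dz": 0,"hand": 0}
    - {"ax": 0,"ay": 0,"az": 0,"dx": 6,"dy": -2.4,"dz": 0,"hand": 0}
    - {"ax": 0,"ay": 0,"az": 0,"dx": 10.5,"dy": -4.2,"dz": 0,"hand": 0}
    - {"ax": 0,"ay": 0,"az": 0,"dx": 15,"dy": -6,"dz": 0,"hand": 0}
    - {"ax": 0,"ay": 0,"az": 0,"dx": 19.5,"dy": -7.8,"dz": 0,"hand": 0}
    - {"ax": 0,"ay": 0,"az": 0,"dx": 24,"dy": -9.6,"dz": 0,"hand": 0}
    - {"ax": 0,"ay": 0,"az": 0,"dx": 28.5,"dy": -11.3,"dz": 0,"hand": 0}
    - {"ax": 0,"ay": 0,"az": 0,"dx": 32,"dy": -12.7,"dz": 0,"hand": 0}
    - {"ax": 0,"ay": 0,"az": 0,"dx": 34.5,"dy": -13.7,"dz": 0,"hand": 0}
    - {"ax": 0,"ay": 0,"az": 0,"dx": 35.5,"dy": -14.1,"dz": 0,"hand": 0}

```text
clock: 34.45
eef_pos: [426.1, 356.8, 230.9]
tool_rot: [-3.141, -0.002, 1.575]
force: [0.0, -0.1, -0.3]
width: 85.2
gripper_force: 0.0
```

Call:
send_rows:
  series:
    - {"ax": 0,"ay": 0,"az": 0,"dx": 0,"dy": 0,"dz": 2,"hand": 0}
    - {"ax": 0,"ay": 0,"az": 0,"dx": 0,"dy": 0,"dz": 5,"hand": 0}
    - {"ax": 0,"ay": 0,"az": 0,"dx": 0,"dy": 0,"dz": 6,"hand": 0}
    - {"ax": 0,"ay": 0,"az": 0,"dx": 0,"dy": 0,"dz": 6,"hand": 0}
    - {"ax": 0,"ay": 0,"az": 0,"dx": 0,"dy": 0,"dz": 6,"hand": 0}

```text
clock: 34.95
eef_pos: [428.9, 353.2, 171.5]
tool_rot: [3.141, -0.0, 1.57]
force: [0.8, 0.3, 0.9]
width: 85.3
gripper_force: 0.0
```

```bash
python3 - <<'E'
from h import *
np.set_printoptions(precision=2,suppress=True)
d=get_image("top"); a=d["pixels"].copy()
c,sn=np.cos(-.208),np.sin(-.208)
P=[px(d,[540+p*c-q*sn,-362+p*sn+q*c,106]) for p,q in((110,12),(110,-12),(-110,-12),(-110,12))]
cv2.polylines(a,[np.int32(np.round(P))],True,(255,255,255),1)
cv2.imwrite("pics/t5.png",cv2.resize(a[90:320,420:560],None,fx=2.6,fy=2.6)[:,:,::-1])
E
```

```text
(no output)
```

View pics/t5.png

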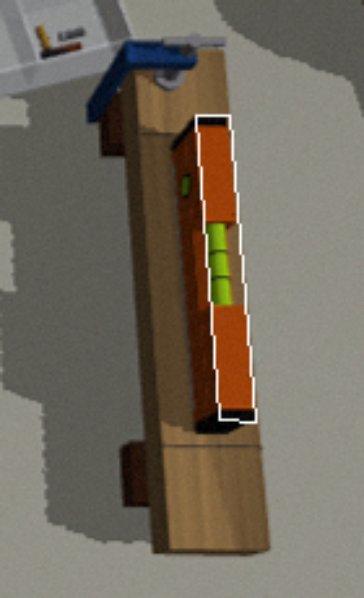

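The level stands within a couple of mm of its target outline on the rail. Next I'm fetching the blue jar.

Call:
send_rows:
  series:
    - {"ax": 0,"ay": 0,"az": 0,"dx": 0,"dy": -0.1,"dz": 2,"hand": 0}
    - {"ax": 0,"ay": 0,"az": 0,"dx": 0,"dy": -0.1,"dz": 4,"hand": 0}
    - {"ax": 0,"ay": 0,"az": 0,"dx": 0,"dy": -0.1,"dz": 6,"hand": 0}
    - {"ax": 0,"ay": 0,"az": 0,"dx": 0,"dy": -0.1,"dz": 8,"hand": 0}
    - {"ax": 0,"ay": 0,"az": 0,"dx": 0,"dy": -0.1,"dz": 9,"hand": 0}
    - {"ax": 0,"ay": 0,"az": 0,"dx": 0,"dy": -0.1,"dz": 9,"hand": 0}
    - {"ax": 0,"ay": 0,"az": 0,"dx": 0,"dy": -0.1,"dz": 9,"hand": 0}

```text
clock: 35.7
eef_pos: [427.8, 353.9, 81.7]
tool_rot: [3.14, -0.001, 1.571]
force: [0.5, 1.1, -0.2]
width: 85.9
gripper_force: 0.0
```

Call:
send_rows:
  series:
    - {"ax": 0,"ay": 0,"az": 0,"dx": 0,"dy": 0,"dz": 0,"hand": 1}
    - {"ax": 0,"ay": 0,"az": 0,"dx": 0,"dy": 0,"dz": 0,"hand": 1}
    - {"ax": 0,"ay": 0,"az": 0,"dx": 0,"dy": 0,"dz": 0,"hand": 1}
    - {"ax": 0,"ay": 0,"az": 0,"dx": 0,"dy": 0,"dz": 0,"hand": 1}
    - {"ax": 0,"ay": 0,"az": 0,"dx": 0,"dy": 0,"dz": 0,"hand": 1}
    - {"ax": 0,"ay": 0,"az": 0,"dx": 0,"dy": 0,"dz": 0,"hand": 1}
    - {"ax": 0,"ay": 0,"az": 0,"dx": 0,"dy": 0,"dz": 0,"hand": 1}
    - {"ax": 0,"ay": 0,"az": 0,"dx": 0,"dy": 0,"dz": 0,"hand": 1}

```text
clock: 36.5
eef_pos: [428.4, 354.2, 82.4]
tool_rot: [3.139, -0.002, 1.571]
force: [0.6, -0.6, 6.2]
width: 58.6
gripper_force: 63.0
```

Call:
send_rows:
  series:
    - {"ax": 0,"ay": 0,"az": 0,"dx": 0,"dy": 0,"dz": -1,"hand": 1}
    - {"ax": 0,"ay": 0,"az": 0,"dx": 0,"dy": 0,"dz": -3,"hand": 1}
    - {"ax": 0,"ay": 0,"az": 0,"dx": 0,"dy": 0,"dz": -5,"hand": 1}
    - {"ax": 0,"ay": 0,"az": 0,"dx": 0,"dy": 0,"dz": -7,"hand": 1}
    - {"ax": 0,"ay": 0,"az": 0,"dx": 0,"dy": 0,"dz": -9,"hand": 1}
    - {"ax": 0,"ay": 0,"az": 0,"dx": 0,"dy": 0,"dz": -10.5,"hand": 1}
    - {"ax": 0,"ay": 0,"az": 0,"dx": 0,"dy": 0,"dz": -10.5,"hand": 1}

```text
clock: 37.2
eef_pos: [427.9, 354.2, 188.1]
tool_rot: [3.139, -0.003, 1.571]
force: [0.5, 0.2, -2.8]
width: 58.8
gripper_force: 65.3
```

Call:
send_rows:
  series:
    - {"ax": 0,"ay": 0,"az": 0,"dx": -2,"dy": 0.8,"dz": 0,"hand": 1}
    - {"ax": 0,"ay": 0,"az": 0,"dx": -6,"dy": 2.3,"dz": 0,"hand": 1}
    - {"ax": 0,"ay": 0,"az": 0,"dx": -10,"dy": 3.9,"dz": 0,"hand": 1}
    - {"ax": 0,"ay": 0,"az": 0,"dx": -14,"dy": 5.5,"dz": 0,"hand": 1}
    - {"ax": 0,"ay": 0,"az": 0,"dx": -18,"dy": 7,"dz": 0,"hand": 1}
    - {"ax": 0,"ay": 0,"az": 0,"dx": -22,"dy": 8.6,"dz": 0,"hand": 1}
    - {"ax": 0,"ay": 0,"az": 0,"dx": -26,"dy": 10.1,"dz": 0,"hand": 1}
    - {"ax": 0,"ay": 0,"az": 0,"dx": -30,"dy": 11.7,"dz": 0,"hand": 1}
    - {"ax": 0,"ay": 0,"az": 0,"dx": -34,"dy": 13.3,"dz": 0,"hand": 1}
    - {"ax": 0,"ay": 0,"az": 0,"dx": -37,"dy": 14.4,"dz": 0,"hand": 1}

```text
clock: 38.2
eef_pos: [571.0, -20.3, 184.8]
tool_rot: [-3.14, 0.001, 1.568]
force: [0.3, 0.7, -3.2]
width: 58.7
gripper_force: 65.4
```

Call:
send_rows:
  series:
    - {"ax": 0,"ay": 0,"az": 0,"dx": -1.8,"dy": 0.8,"dz": 0,"hand": 1}
    - {"ax": 0,"ay": 0,"az": 0,"dx": -2.5,"dy": 1,"dz": 0,"hand": 1}
    - {"ax": 0,"ay": 0,"az": 0,"dx": -2.5,"dy": 1,"dz": 0,"hand": 1}
    - {"ax": 0,"ay": 0,"az": 0,"dx": -2.5,"dy": 1,"dz": 1,"hand": 1}
    - {"ax": 0,"ay": 0,"az": 0,"dx": -2.5,"dy": 1,"dz": 3,"hand": 1}
    - {"ax": 0,"ay": 0,"az": 0,"dx": -2.5,"dy": 1,"dz": 5,"hand": 1}
    - {"ax": 0,"ay": 0,"az": 0,"dx": -2.5,"dy": 1,"dz": 6,"hand": 1}
    - {"ax": 0,"ay": 0,"az": 0,"dx": -2.5,"dy": 1,"dz": 6,"hand": 1}
    - {"ax": 0,"ay": 0,"az": 0,"dx": -2.5,"dy": 1,"dz": 6,"hand": 1}

```text
clock: 39.1
eef_pos: [581.3, -40.6, 126.0]
tool_rot: [3.141, -0.0, 1.572]
force: [0.9, 0.3, -3.3]
width: 58.6
gripper_force: 65.4
```

Call:
send_rows:
  series:
    - {"ax": 0,"ay": 0,"az": 0,"dx": 0,"dy": 0.1,"dz": 1.5,"hand": 1}
    - {"ax": 0,"ay": 0,"az": 0,"dx": 0,"dy": 0.1,"dz": 2.8,"hand": 1}
    - {"ax": 0,"ay": 0,"az": 0,"dx": 0,"dy": 0.1,"dz": 3.3,"hand": 1}
    - {"ax": 0,"ay": 0,"az": 0,"dx": 0,"dy": 0.1,"dz": 3.5,"hand": 1}
    - {"ax": 0,"ay": 0,"az": 0,"dx": 0,"dy": 0.1,"dz": 3.5,"hand": 1}
    - {"ax": 0,"ay": 0,"az": 0,"dx": 0,"dy": 0.1,"dz": 3.5,"hand": 1}

```text
clock: 39.7
eef_pos: [582.4, -41.5, 91.1]
tool_rot: [3.141, -0.0, 1.571]
force: [-0.3, -0.4, -4.3]
width: 58.6
gripper_force: 65.4
```

Call:
send_rows:
  series:
    - {"ax": 0,"ay": 0,"az": 0,"dx": 0,"dy": 0,"dz": 0.15,"hand": 1}
    - {"ax": 0,"ay": 0,"az": 0,"dx": 0,"dy": 0,"dz": 0.15,"hand": 0.1}
    - {"ax": 0,"ay": 0,"az": 0,"dx": 0,"dy": 0,"dz": 0.15,"hand": 0}
    - {"ax": 0,"ay": 0,"az": 0,"dx": 0,"dy": 0,"dz": 0.15,"hand": 0}
    - {"ax": 0,"ay": 0,"az": 0,"dx": 0,"dy": 0,"dz": 0.15,"hand": 0}
    - {"ax": 0,"ay": 0,"az": 0,"dx": 0,"dy": 0,"dz": 0.15,"hand": 0}
    - {"ax": 0,"ay": 0,"az": 0,"dx": 0,"dy": 0,"dz": 0.15,"hand": 0}

```text
clock: 40.4
eef_pos: [582.2, -41.6, 89.4]
tool_rot: [3.141, 0.0, 1.571]
force: [0.9, -0.9, -0.3]
width: 85.4
gripper_force: 0.0
```

Call:
send_rows:
  series:
    - {"ax": 0,"ay": 0,"az": 0,"dx": 0,"dy": 0,"dz": -1,"hand": 0}
    - {"ax": 0,"ay": 0,"az": 0,"dx": 0,"dy": 0,"dz": -4,"hand": 0}
    - {"ax": 0,"ay": 0,"az": 0,"dx": 0,"dy": 0,"dz": -8,"hand": 0}
    - {"ax": 0,"ay": 0,"az": 0,"dx": 0,"dy": 0,"dz": -11,"hand": 0}
    - {"ax": 0,"ay": 0,"az": 0,"dx": 0,"dy": 0,"dz": -12,"hand": 0}
    - {"ax": 0,"ay": 0,"az": 0,"dx": 0,"dy": 0,"dz": -12,"hand": 0}

```text
clock: 41.0
eef_pos: [583.1, -41.6, 211.2]
tool_rot: [3.138, 0.0, 1.571]
force: [1.2, 0.4, 0.4]
width: 85.4
gripper_force: 0.0
```

Call:
send_rows:
  series:
    - {"ax": 0,"ay": 0,"az": 0,"dx": 3,"dy": -0.4,"dz": 0,"hand": 0}
    - {"ax": 0,"ay": 0,"az": 0,"dx": 7.5,"dy": -1,"dz": 0,"hand": 0}
    - {"ax": 0,"ay": 0,"az": 0,"dx": 12,"dy": -1.6,"dz": 0,"hand": 0}
    - {"ax": 0,"ay": 0,"az": 0,"dx": 16.5,"dy": -2.3,"dz": 0,"hand": 0}
    - {"ax": 0,"ay": 0,"az": 0,"dx": 21,"dy": -2.9,"dz": 0,"hand": 0}
    - {"ax": 0,"ay": 0,"az": 0,"dx": 25.5,"dy": -3.5,"dz": 0,"hand": 0}
    - {"ax": 0,"ay": 0,"az": 0,"dx": 30,"dy": -4.2,"dz": 0,"hand": 0}
    - {"ax": 0,"ay": 0,"az": 0,"dx": 34.5,"dy": -4.8,"dz": 0,"hand": 0}
    - {"ax": 0,"ay": 0,"az": 0,"dx": 38,"dy": -5.3,"dz": 0,"hand": 0}
    - {"ax": 0,"ay": 0,"az": 0,"dx": 39.4,"dy": -5.5,"dz": 0,"hand": 0}

```text
clock: 42.0
eef_pos: [524.2, 356.9, 207.5]
tool_rot: [-3.138, -0.001, 1.577]
force: [-0.2, -0.2, -0.3]
width: 85.4
gripper_force: 0.0
```

Call:
send_rows:
  series:
    - {"ax": 0,"ay": 0,"az": 0,"dx": 0,"dy": 0,"dz": 1,"hand": 0}
    - {"ax": 0,"ay": 0,"az": 0,"dx": 0,"dy": 0,"dz": 3,"hand": 0}
    - {"ax": 0,"ay": 0,"az": 0,"dx": 0,"dy": 0,"dz": 4,"hand": 0}
    - {"ax": 0,"ay": 0,"az": 0,"dx": 0,"dy": 0,"dz": 4,"hand": 0}
    - {"ax": 0,"ay": 0,"az": 0,"dx": 0,"dy": 0,"dz": 4,"hand": 0}

```text
clock: 42.5
eef_pos: [527.7, 351.0, 169.1]
tool_rot: [-3.141, 0.001, 1.569]
force: [0.3, 0.0, 1.3]
width: 85.5
gripper_force: 0.0
```

Call:
send_rows:
  series:
    - {"ax": 0,"ay": 0,"az": 0,"dx": 0,"dy": 0,"dz": 2,"hand": 0}
    - {"ax": 0,"ay": 0,"az": 0,"dx": 0,"dy": 0,"dz": 4,"hand": 0}
    - {"ax": 0,"ay": 0,"az": 0,"dx": 0,"dy": 0,"dz": 6,"hand": 0}
    - {"ax": 0,"ay": 0,"az": 0,"dx": 0,"dy": 0,"dz": 8,"hand": 0}
    - {"ax": 0,"ay": 0,"az": 0,"dx": 0,"dy": 0,"dz": 9,"hand": 0}
    - {"ax": 0,"ay": 0,"az": 0,"dx": 0,"dy": 0,"dz": 9,"hand": 0}
    - {"ax": 0,"ay": 0,"az": 0,"dx": 0,"dy": 0,"dz": 9,"hand": 0}

```text
clock: 43.2
eef_pos: [527.8, 352.7, 80.3]
tool_rot: [3.14, -0.001, 1.57]
force: [-0.3, -0.2, 0.3]
width: 85.2
gripper_force: 0.0
```

Call:
send_rows:
  series:
    - {"ax": 0,"ay": 0,"az": 0,"dx": 0,"dy": 0,"dz": 0,"hand": 1}
    - {"ax": 0,"ay": 0,"az": 0,"dx": 0,"dy": 0,"dz": 0,"hand": 1}
    - {"ax": 0,"ay": 0,"az": 0,"dx": 0,"dy": 0,"dz": 0,"hand": 1}
    - {"ax": 0,"ay": 0,"az": 0,"dx": 0,"dy": 0,"dz": 0,"hand": 1}
    - {"ax": 0,"ay": 0,"az": 0,"dx": 0,"dy": 0,"dz": 0,"hand": 1}
    - {"ax": 0,"ay": 0,"az": 0,"dx": 0,"dy": 0,"dz": 0,"hand": 1}
    - {"ax": 0,"ay": 0,"az": 0,"dx": 0,"dy": 0,"dz": 0,"hand": 1}
    - {"ax": 0,"ay": 0,"az": 0,"dx": 0,"dy": 0,"dz": 0,"hand": 1}

```text
clock: 44.0
eef_pos: [528.4, 353.1, 80.9]
tool_rot: [3.139, -0.002, 1.571]
force: [1.1, 0.1, 6.9]
width: 58.8
gripper_force: 63.4
```

Call:
send_rows:
  series:
    - {"ax": 0,"ay": 0,"az": 0,"dx": 0,"dy": 0,"dz": -1,"hand": 1}
    - {"ax": 0,"ay": 0,"az": 0,"dx": 0,"dy": 0,"dz": -3,"hand": 1}
    - {"ax": 0,"ay": 0,"az": 0,"dx": 0,"dy": 0,"dz": -5,"hand": 1}
    - {"ax": 0,"ay": 0,"az": 0,"dx": 0,"dy": 0,"dz": -7,"hand": 1}
    - {"ax": 0,"ay": 0,"az": 0,"dx": 0,"dy": 0,"dz": -9,"hand": 1}
    - {"ax": 0,"ay": 0,"az": 0,"dx": 0,"dy": 0,"dz": -10.5,"hand": 1}
    - {"ax": 0,"ay": 0,"az": 0,"dx": 0,"dy": 0,"dz": -10.5,"hand": 1}

```text
clock: 44.7
eef_pos: [528.0, 353.3, 186.7]
tool_rot: [3.138, -0.002, 1.571]
force: [0.4, 0.4, -1.8]
width: 58.6
gripper_force: 64.9
```

Call:
send_rows:
  series:
    - {"ax": 0,"ay": 0,"az": 0,"dx": -2,"dy": 0.3,"dz": 0,"hand": 1}
    - {"ax": 0,"ay": 0,"az": 0,"dx": -6,"dy": 1,"dz": 0,"hand": 1}
    - {"ax": 0,"ay": 0,"az": 0,"dx": -10,"dy": 1.7,"dz": 0,"hand": 1}
    - {"ax": 0,"ay": 0,"az": 0,"dx": -14,"dy": 2.4,"dz": 0,"hand": 1}
    - {"ax": 0,"ay": 0,"az": 0,"dx": -18,"dy": 3.1,"dz": 0,"hand": 1}
    - {"ax": 0,"ay": 0,"az": 0,"dx": -22,"dy": 3.8,"dz": 0,"hand": 1}
    - {"ax": 0,"ay": 0,"az": 0,"dx": -26,"dy": 4.4,"dz": 0,"hand": 1}
    - {"ax": 0,"ay": 0,"az": 0,"dx": -29,"dy": 5,"dz": 0,"hand": 1}
    - {"ax": 0,"ay": 0,"az": 0,"dx": -31.5,"dy": 5.5,"dz": 0,"hand": 1}
    - {"ax": 0,"ay": 0,"az": 0,"dx": -32.7,"dy": 5.5,"dz": 0,"hand": 1}

```text
clock: 45.7
eef_pos: [581.9, 21.7, 183.2]
tool_rot: [-3.14, 0.002, 1.567]
force: [0.1, -0.2, -2.0]
width: 58.7
gripper_force: 65.0
```

Call:
send_rows:
  series:
    - {"ax": 0,"ay": 0,"az": 0,"dx": 0,"dy": 0,"dz": 0,"hand": 1}
    - {"ax": 0,"ay": 0,"az": 0,"dx": 0,"dy": 0,"dz": 0,"hand": 1}
    - {"ax": 0,"ay": 0,"az": 0,"dx": 0,"dy": 0,"dz": 1,"hand": 1}
    - {"ax": 0,"ay": 0,"az": 0,"dx": 0,"dy": 0,"dz": 3,"hand": 1}
    - {"ax": 0,"ay": 0,"az": 0,"dx": 0,"dy": 0,"dz": 5,"hand": 1}
    - {"ax": 0,"ay": 0,"az": 0,"dx": 0,"dy": 0,"dz": 6,"hand": 1}
    - {"ax": 0,"ay": 0,"az": 0,"dx": 0,"dy": 0,"dz": 6,"hand": 1}
    - {"ax": 0,"ay": 0,"az": 0,"dx": 0,"dy": 0,"dz": 6,"hand": 1}

```text
clock: 46.5
eef_pos: [582.4, 26.3, 124.5]
tool_rot: [3.141, -0.0, 1.572]
force: [0.2, 0.1, -1.9]
width: 58.8
gripper_force: 65.0
```

Call:
send_rows:
  series:
    - {"ax": 0,"ay": 0,"az": 0,"dx": 0,"dy": 0.1,"dz": 1.5,"hand": 1}
    - {"ax": 0,"ay": 0,"az": 0,"dx": 0,"dy": 0.1,"dz": 2.8,"hand": 1}
    - {"ax": 0,"ay": 0,"az": 0,"dx": 0,"dy": 0.1,"dz": 3.3,"hand": 1}
    - {"ax": 0,"ay": 0,"az": 0,"dx": 0,"dy": 0.1,"dz": 3.5,"hand": 1}
    - {"ax": 0,"ay": 0,"az": 0,"dx": 0,"dy": 0.1,"dz": 3.6,"hand": 1}
    - {"ax": 0,"ay": 0,"az": 0,"dx": 0,"dy": 0.1,"dz": 3.6,"hand": 1}

```text
clock: 47.1
eef_pos: [583.3, 25.5, 88.4]
tool_rot: [3.141, -0.0, 1.571]
force: [0.1, -0.3, -1.7]
width: 58.7
gripper_force: 65.0
```

Call:
send_rows:
  series:
    - {"ax": 0,"ay": 0,"az": 0,"dx": 0,"dy": 0,"dz": 0,"hand": 1}
    - {"ax": 0,"ay": 0,"az": 0,"dx": 0,"dy": 0,"dz": 0,"hand": 0.1}
    - {"ax": 0,"ay": 0,"az": 0,"dx": 0,"dy": 0,"dz": 0,"hand": 0}
    - {"ax": 0,"ay": 0,"az": 0,"dx": 0,"dy": 0,"dz": 0,"hand": 0}
    - {"ax": 0,"ay": 0,"az": 0,"dx": 0,"dy": 0,"dz": 0,"hand": 0}
    - {"ax": 0,"ay": 0,"az": 0,"dx": 0,"dy": 0,"dz": 0,"hand": 0}
    - {"ax": 0,"ay": 0,"az": 0,"dx": 0,"dy": 0,"dz": 0,"hand": 0}

```text
clock: 47.8
eef_pos: [583.1, 25.4, 88.3]
tool_rot: [3.142, -0.0, 1.571]
force: [0.2, -0.0, 0.4]
width: 85.7
gripper_force: 0.0
```

Call:
send_rows:
  series:
    - {"ax": 0,"ay": 0,"az": 0,"dx": 0,"dy": 0,"dz": -1,"hand": 0}
    - {"ax": 0,"ay": 0,"az": 0,"dx": 0,"dy": 0,"dz": -4,"hand": 0}
    - {"ax": 0,"ay": 0,"az": 0,"dx": 0,"dy": 0,"dz": -8,"hand": 0}
    - {"ax": 0,"ay": 0,"az": 0,"dx": 0,"dy": 0,"dz": -11,"hand": 0}
    - {"ax": 0,"ay": 0,"az": 0,"dx": 0,"dy": 0,"dz": -12,"hand": 0}
    - {"ax": 0,"ay": 0,"az": 0,"dx": 0,"dy": 0,"dz": -12,"hand": 0}

```text
clock: 48.4
eef_pos: [584.1, 25.5, 210.2]
tool_rot: [3.138, -0.0, 1.571]
force: [-0.9, 1.2, -0.5]
width: 85.8
gripper_force: 0.0
```

Call:
send_rows:
  series:
    - {"ax": 0,"ay": 0,"az": 0,"dx": 3,"dy": 0.4,"dz": 0,"hand": 0}
    - {"ax": 0,"ay": 0,"az": 0,"dx": 7,"dy": 1,"dz": 0,"hand": 0}
    - {"ax": 0,"ay": 0,"az": 0,"dx": 11,"dy": 1.5,"dz": 0,"hand": 0}
    - {"ax": 0,"ay": 0,"az": 0,"dx": 15,"dy": 2.1,"dz": 0,"hand": 0}
    - {"ax": 0,"ay": 0,"az": 0,"dx": 19,"dy": 2.6,"dz": 0,"hand": 0}
    - {"ax": 0,"ay": 0,"az": 0,"dx": 23,"dy": 3.2,"dz": 0,"hand": 0}
    - {"ax": 0,"ay": 0,"az": 0,"dx": 27,"dy": 3.7,"dz": 0,"hand": 0}
    - {"ax": 0,"ay": 0,"az": 0,"dx": 30,"dy": 4.1,"dz": 0,"hand": 0}
    - {"ax": 0,"ay": 0,"az": 0,"dx": 32,"dy": 4.4,"dz": 0,"hand": 0}
    - {"ax": 0,"ay": 0,"az": 0,"dx": 32.7,"dy": 4.5,"dz": 0,"hand": 0}

```text
clock: 49.4
eef_pos: [626.2, 355.2, 205.8]
tool_rot: [-3.138, 0.0, 1.574]
force: [-1.2, -0.6, -0.7]
width: 85.0
gripper_force: 0.0
```

Call:
send_rows:
  series:
    - {"ax": 0,"ay": 0,"az": 0,"dx": 0,"dy": 0,"dz": 1,"hand": 0}
    - {"ax": 0,"ay": 0,"az": 0,"dx": 0,"dy": 0,"dz": 3,"hand": 0}
    - {"ax": 0,"ay": 0,"az": 0,"dx": 0,"dy": 0,"dz": 4,"hand": 0}
    - {"ax": 0,"ay": 0,"az": 0,"dx": 0,"dy": 0,"dz": 4,"hand": 0}
    - {"ax": 0,"ay": 0,"az": 0,"dx": 0,"dy": 0,"dz": 4,"hand": 0}

```text
clock: 49.9
eef_pos: [628.4, 351.3, 168.2]
tool_rot: [-3.141, 0.001, 1.57]
force: [-0.2, 0.5, -0.5]
width: 85.3
gripper_force: 0.0
```

Call:
send_rows:
  series:
    - {"ax": 0,"ay": 0,"az": 0,"dx": 0.1,"dy": 0,"dz": 2,"hand": 0}
    - {"ax": 0,"ay": 0,"az": 0,"dx": 0.1,"dy": 0,"dz": 4,"hand": 0}
    - {"ax": 0,"ay": 0,"az": 0,"dx": 0.1,"dy": 0,"dz": 6,"hand": 0}
    - {"ax": 0,"ay": 0,"az": 0,"dx": 0.1,"dy": 0,"dz": 8,"hand": 0}
    - {"ax": 0,"ay": 0,"az": 0,"dx": 0.1,"dy": 0,"dz": 9.2,"hand": 0}
    - {"ax": 0,"ay": 0,"az": 0,"dx": 0.1,"dy": 0,"dz": 9.2,"hand": 0}
    - {"ax": 0,"ay": 0,"az": 0,"dx": 0.1,"dy": 0,"dz": 9.2,"hand": 0}

```text
clock: 50.6
eef_pos: [628.8, 353.7, 77.3]
tool_rot: [3.14, -0.001, 1.571]
force: [-0.6, 0.5, -0.5]
width: 85.5
gripper_force: 0.0
```

Call:
send_rows:
  series:
    - {"ax": 0,"ay": 0,"az": 0,"dx": 0,"dy": 0,"dz": 0,"hand": 1}
    - {"ax": 0,"ay": 0,"az": 0,"dx": 0,"dy": 0,"dz": 0,"hand": 1}
    - {"ax": 0,"ay": 0,"az": 0,"dx": 0,"dy": 0,"dz": 0,"hand": 1}
    - {"ax": 0,"ay": 0,"az": 0,"dx": 0,"dy": 0,"dz": 0,"hand": 1}
    - {"ax": 0,"ay": 0,"az": 0,"dx": 0,"dy": 0,"dz": 0,"hand": 1}
    - {"ax": 0,"ay": 0,"az": 0,"dx": 0,"dy": 0,"dz": 0,"hand": 1}
    - {"ax": 0,"ay": 0,"az": 0,"dx": 0,"dy": 0,"dz": 0,"hand": 1}
    - {"ax": 0,"ay": 0,"az": 0,"dx": 0,"dy": 0,"dz": 0,"hand": 1}

```text
clock: 51.4
eef_pos: [628.6, 354.0, 77.9]
tool_rot: [3.14, -0.001, 1.571]
force: [-2.5, -0.7, 5.9]
width: 58.9
gripper_force: 64.5
```

Call:
send_rows:
  series:
    - {"ax": 0,"ay": 0,"az": 0,"dx": 0,"dy": 0,"dz": -1,"hand": 1}
    - {"ax": 0,"ay": 0,"az": 0,"dx": 0,"dy": 0,"dz": -3,"hand": 1}
    - {"ax": 0,"ay": 0,"az": 0,"dx": 0,"dy": 0,"dz": -5,"hand": 1}
    - {"ax": 0,"ay": 0,"az": 0,"dx": 0,"dy": 0,"dz": -7,"hand": 1}
    - {"ax": 0,"ay": 0,"az": 0,"dx": 0,"dy": 0,"dz": -9,"hand": 1}
    - {"ax": 0,"ay": 0,"az": 0,"dx": 0,"dy": 0,"dz": -10.5,"hand": 1}
    - {"ax": 0,"ay": 0,"az": 0,"dx": 0,"dy": 0,"dz": -10.5,"hand": 1}

```text
clock: 52.1
eef_pos: [629.3, 354.2, 183.8]
tool_rot: [3.138, -0.002, 1.571]
force: [0.8, 0.8, -3.3]
width: 58.6
gripper_force: 65.5
```

Call:
send_rows:
  series:
    - {"ax": 0,"ay": 0,"az": 0,"dx": -1,"dy": -0.2,"dz": 0,"hand": 1}
    - {"ax": 0,"ay": 0,"az": 0,"dx": -4,"dy": -0.7,"dz": 0,"hand": 1}
    - {"ax": 0,"ay": 0,"az": 0,"dx": -8,"dy": -1.4,"dz": 0,"hand": 1}
    - {"ax": 0,"ay": 0,"az": 0,"dx": -12,"dy": -2.1,"dz": 0,"hand": 1}
    - {"ax": 0,"ay": 0,"az": 0,"dx": -16,"dy": -2.8,"dz": 0,"hand": 1}
    - {"ax": 0,"ay": 0,"az": 0,"dx": -19.5,"dy": -3.4,"dz": 0,"hand": 1}
    - {"ax": 0,"ay": 0,"az": 0,"dx": -22.5,"dy": -4,"dz": 0,"hand": 1}
    - {"ax": 0,"ay": 0,"az": 0,"dx": -24.5,"dy": -4.4,"dz": 0,"hand": 1}
    - {"ax": 0,"ay": 0,"az": 0,"dx": -25.6,"dy": -4.5,"dz": 0,"hand": 1}
    - {"ax": 0,"ay": 0,"az": 0,"dx": -25.7,"dy": -4.5,"dz": 0,"hand": 1}

```text
clock: 53.1
eef_pos: [582.5, 93.8, 180.5]
tool_rot: [-3.14, 0.002, 1.568]
force: [0.5, 1.2, -4.4]
width: 59.1
gripper_force: 65.8
```

Call:
send_rows:
  series:
    - {"ax": 0,"ay": 0,"az": 0,"dx": 0,"dy": 0,"dz": 0,"hand": 1}
    - {"ax": 0,"ay": 0,"az": 0,"dx": 0,"dy": 0,"dz": 0,"hand": 1}
    - {"ax": 0,"ay": 0,"az": 0,"dx": 0,"dy": 0,"dz": 1,"hand": 1}
    - {"ax": 0,"ay": 0,"az": 0,"dx": 0,"dy": 0,"dz": 3,"hand": 1}
    - {"ax": 0,"ay": 0,"az": 0,"dx": 0,"dy": 0,"dz": 5,"hand": 1}
    - {"ax": 0,"ay": 0,"az": 0,"dx": 0,"dy": 0,"dz": 6,"hand": 1}
    - {"ax": 0,"ay": 0,"az": 0,"dx": 0,"dy": 0,"dz": 6,"hand": 1}
    - {"ax": 0,"ay": 0,"az": 0,"dx": 0,"dy": 0,"dz": 6,"hand": 1}

```text
clock: 53.9
eef_pos: [583.4, 97.0, 121.5]
tool_rot: [3.141, -0.0, 1.571]
force: [0.0, -1.0, -4.4]
width: 59.0
gripper_force: 65.8
```

Call:
send_rows:
  series:
    - {"ax": 0,"ay": 0,"az": 0,"dx": 0,"dy": 0,"dz": 1.5,"hand": 1}
    - {"ax": 0,"ay": 0,"az": 0,"dx": 0,"dy": 0,"dz": 2.8,"hand": 1}
    - {"ax": 0,"ay": 0,"az": 0,"dx": 0,"dy": 0,"dz": 3.3,"hand": 1}
    - {"ax": 0,"ay": 0,"az": 0,"dx": 0,"dy": 0,"dz": 3.5,"hand": 1}
    - {"ax": 0,"ay": 0,"az": 0,"dx": 0,"dy": 0,"dz": 3.6,"hand": 1}
    - {"ax": 0,"ay": 0,"az": 0,"dx": 0,"dy": 0,"dz": 3.6,"hand": 1}

```text
clock: 54.5
eef_pos: [583.5, 96.5, 85.7]
tool_rot: [3.141, -0.0, 1.571]
force: [-0.4, 0.1, -4.9]
width: 58.9
gripper_force: 65.8
```

Call:
send_rows:
  series:
    - {"ax": 0,"ay": 0,"az": 0,"dx": 0,"dy": 0,"dz": 0,"hand": 1}
    - {"ax": 0,"ay": 0,"az": 0,"dx": 0,"dy": 0,"dz": 0,"hand": 0.1}
    - {"ax": 0,"ay": 0,"az": 0,"dx": 0,"dy": 0,"dz": 0,"hand": 0}
    - {"ax": 0,"ay": 0,"az": 0,"dx": 0,"dy": 0,"dz": 0,"hand": 0}
    - {"ax": 0,"ay": 0,"az": 0,"dx": 0,"dy": 0,"dz": 0,"hand": 0}
    - {"ax": 0,"ay": 0,"az": 0,"dx": 0,"dy": 0,"dz": 0,"hand": 0}
    - {"ax": 0,"ay": 0,"az": 0,"dx": 0,"dy": 0,"dz": 0,"hand": 0}

```text
clock: 55.2
eef_pos: [583.2, 96.4, 85.4]
tool_rot: [3.141, -0.0, 1.571]
force: [0.7, 0.5, -1.1]
width: 85.4
gripper_force: 0.0
```

Call:
send_rows:
  series:
    - {"ax": 0,"ay": 0,"az": 0,"dx": 0,"dy": 0,"dz": -1,"hand": 0}
    - {"ax": 0,"ay": 0,"az": 0,"dx": 0,"dy": 0,"dz": -4,"hand": 0}
    - {"ax": 0,"ay": 0,"az": 0,"dx": 0,"dy": 0,"dz": -8,"hand": 0}
    - {"ax": 0,"ay": 0,"az": 0,"dx": 0,"dy": 0,"dz": -12,"hand": 0}
    - {"ax": 0,"ay": 0,"az": 0,"dx": 0,"dy": 0,"dz": -15,"hand": 0}
    - {"ax": 0,"ay": 0,"az": 0,"dx": 0,"dy": 0,"dz": -15,"hand": 0}

```text
clock: 55.8
eef_pos: [586.0, 97.5, 240.8]
tool_rot: [3.132, -0.002, 1.571]
force: [-0.0, 0.4, 0.2]
width: 85.8
gripper_force: 0.0
```

Call:
send_rows:
  series:
    - {"ax": 0,"ay": 0,"az": 0,"dx": 3,"dy": -0.5,"dz": 0,"hand": 0}
    - {"ax": 0,"ay": 0,"az": 0,"dx": 7,"dy": -1.5,"dz": 0,"hand": 0}
    - {"ax": 0,"ay": 0,"az": 0,"dx": 11,"dy": -3,"dz": 0,"hand": 0}
    - {"ax": 0,"ay": 0,"az": 0,"dx": 15,"dy": -5,"dz": 0,"hand": 0}
    - {"ax": 0,"ay": 0,"az": 0,"dx": 19,"dy": -7,"dz": 0,"hand": 0}
    - {"ax": 0,"ay": 0,"az": 0,"dx": 22,"dy": -8.5,"dz": 0,"hand": 0}
    - {"ax": 0,"ay": 0,"az": 0,"dx": 24,"dy": -9.5,"dz": 0,"hand": 0}
    - {"ax": 0,"ay": 0,"az": 0,"dx": 25,"dy": -10,"dz": 0,"hand": 0}
    - {"ax": 0,"ay": 0,"az": 0,"dx": 25,"dy": -10,"dz": 0,"hand": 0}
    - {"ax": 0,"ay": 0,"az": 0,"dx": 25,"dy": -10,"dz": 0,"hand": 0}

```text
clock: 56.8
eef_pos: [483.9, 344.8, 235.0]
tool_rot: [3.141, 0.002, 1.569]
force: [0.5, -0.8, 0.0]
width: 85.3
gripper_force: 0.0
```

```bash
python3 - <<'E'
from h import *
d=get_image("top"); a=d["pixels"].copy()
for X in((244.7,208.6),(285.3,203.3),(324.7,197.2)): cv2.circle(a,np.int32(np.round(X)),2,(255,255,0),-1)
cv2.imwrite("pics/t6.png",a[:,:,::-1])
b=cv2.imread("pics/top0.png")[:,:,::-1].astype(int)
for n,(x0,y0,x1,y1) in dict(all=(200,150,370,265)).items(): print(np.mean(np.abs(b-d["pixels"])[y0:y1,x0:x1]))
E
```

```text
14.423290707587382
```

View pics/t6.png

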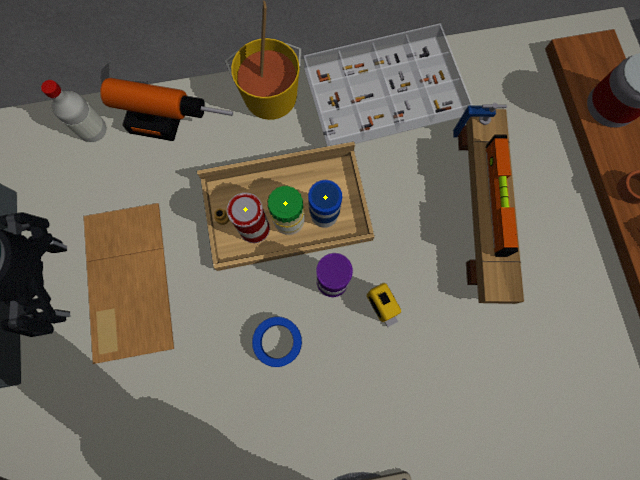

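All three are back on their original lid-centre marks to within about a pixel. The level is on the rail, and the fitting, tape roll and tape measure look where they were at the start. I'm handing in.

```bash
python3 -c "from cell import *; print(finish_job())"
```

```text
the job is handed in; nothing more can be done
None
```

The job is handed in after about 57 s on the robot's clock, though it returned no verdict. The last picture shows the level upright on the middle of the rail, both jars and the tin back in their places, and the fitting, tape roll and tape measure where they were.

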